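# Put the copper tee back and crank the parts locker shut

### The job

Put the copper tee back into the open parts locker: lay it flat on the empty rubber mat in the row, wholly on the mat with its straight run along the mat's long side, setting it down rather than dropping it. Then turn the hand crank clockwise until the clear sliding door is fully shut, and let go. Move the door by its crank only, and leave the other fittings in the row where they are.

Things in the scene. Friction and masses are not known exactly. Their poses are not given: they have to be found in the camera images.
- locker: Low birch locker fixed on the bench; origin on the bench. Front face at its x = -95 mm, sides at y = +-165 mm, walls 10 mm thick, 78 mm high with the track. The row compartment is open on top, x -85 to 85 mm, floor 20 mm above the bench; a roofed space is behind it. Grey crank housing (66 mm high) on the +y side. Row places: x = -20, y = -117, -39, 39, 117 mm; which thing is where varies.
- panel: Clear acrylic sliding door: level sheet 180 mm (x) by 316 mm (y), 5 mm thick, in the grooved track on the side walls, 50 mm above the shelf. Origin at its centre, axes as the locker's. Shut, its centre is at the locker's x = -5 mm, over the row; it opens to the locker's +x by up to 170 mm and starts about 143 to 166 mm open.
- crank (a joint): Crank angle about its vertical axis (rad): 0 = door fully shut (hard stop), 8.4 = fully open; starts at 7.1 to 8.2. Counted anticlockwise from above, so clockwise shuts the door, 20.2 mm per rad. The arm points at the locker's yaw plus this angle (at 0 along the locker's +x). Steady friction, about 4 N at the grip; it stays where it is left.
- crank_axis (a point): Fixed point on the crank's axis, 107 mm above the bench; in the locker's frame x = -20, y = 238 mm.
- crank_grip (a point): Centre of the crank's grip, 60 mm from the axis, 108 mm above the bench: upright flat black block fixed to the arm (it does not swivel), 36 mm long along the arm, 14 mm thick across it, top 130 mm and foot (top of the steel arm) 86 mm above the bench. Its x axis points outwards along the arm. Nothing else near its circle is higher than 92 mm.
- tee: Copper pipe tee, 0.1-0.2 kg, flat on the bench at the locker's -y side. Run 76 mm long along its x, branch to +y; 29 mm wide over the end collars (18 mm long), 26 mm between. Origin on the underside, mid of the 76 x 54 mm outline: run axis at y = -12.5, branch axis at x = 0, branch collar y = 9 to 27 mm; axes 14.5 mm up. Centre of mass about 4.5 mm from the origin towards the run.
- tee_mat: The tee's place: a dark rubber mat 95 mm (x) by 66 mm (y), 2 mm thick, fixed on the shelf in the row, parallel to the locker. Origin in the centre of its underside; its top is 22 mm above the bench. Either branch direction will do.
- clamp: Steel T-bolt band clamp lying in the row, ring 52 mm outside diameter, 20 mm high, its bolt at the side (+x, out to 37 mm). Origin under the ring's centre. Leave alone.
- plug: Green plastic drain plug standing in the row, 44 mm diameter at the foot, 34 mm high. Origin under its centre. Leave alone.
- nut: Chrome hexagonal compression nut in the row, 36 mm across flats, 23 mm high. Origin under its centre. Leave alone.
There are look-alikes about, which are no part of the job. Several things look just like the tee: the one meant starts farthest to the robot's right.

How it is judged:
On the way, in this order (a step that is already met when the one before it is completed fails the run):
1. the tee lies flat on its mat, run along the mat, let go (horizontal distance between tee and tee_mat below 0.018 m and z of tee in the frame of tee_mat below 0.006 m and angle between tee's own z axis and vertical below 0.15 rad and angle between the x axis of tee and the x axis of tee_mat, either way round below 0.3 rad and contact force between the fingers and tee below 0.1 N), for 0.2 s.
2. the door is cranked fully shut (value of joint crank below 0.25 rad and x of panel in the frame of locker below 0 m), for 0.2 s.
At the end, for the whole second after the job is handed in: The tee lies at rest, flat on its mat (centre within 18 mm of the mat's centre, run within 0.3 rad of the mat's long side, either branch direction), the door is shut (crank within 0.25 rad of its stop, 5 mm of door), and the clamp, plug and nut are within 20 mm of where they began (all of step 2 and horizontal distance between tee and tee_mat below 0.018 m and z of tee in the frame of tee_mat below 0.006 m and angle between tee's own z axis and vertical below 0.15 rad and angle between the x axis of tee and the x axis of tee_mat, either way round below 0.3 rad and linear speed of tee below 0.02 m/s and distance of each of clamp, plug, nut from where it was at the start of the episode below 0.02 m); the robot touches nothing.
It fails at once if the door sheet is pushed by the robot itself (more than 8 N) (contact force between any of the fingers, the arm and panel above 8 N).
It fails at once if the tee is dropped (falls free faster than 0.7 m/s) (contact force between the fingers and tee below 0.1 N and linear speed of tee above 0.7 m/s).
It fails at once if another fitting in the row is displaced by more than 30 mm (distance of any of clamp, plug, nut from where it was at the start of the episode above 0.03 m).
It also fails if it takes over 72 s, if anything falls off the work surface, if the arm or the gripper's body presses on something with over 40 N, if the wrist force passes 120 N, or if a joint passes its speed limit or range.

### The arm

A 7-joint arm with a two-finger parallel gripper is mounted at the origin on the work surface. World frame = base frame: x ahead of the robot, y to its left, z up, the work surface at z = 0. Lengths are in m, angles in rad, forces in N, time in s.
With the tool pointing down it reaches from about 0.35 to 0.9 m from the base axis. Payload 7.2 kg.
Tool frame: the origin (TCP) lies midway between the tips of the shut fingers; the grasp point (between the pads) lies 19 mm behind it; x points along the fingers, y is the direction in which the jaws open and shut, and the axes are right-handed (so a half turn about x gives the same grasp; the last joint's range is limited). The gripper opens to 85 mm and grips with 20 to 120 N. Pads are 22 mm wide; open, the fingers measure 114 mm over their backs; the gripper's body (76 mm by 85 mm) begins 54 mm behind the grasp point. The pads swing forward as they close: fully open they stand 13 mm farther back than shut.
Start: joints at [-1.223, 0.411, -0.013, 1.596, 0.006, 1.134, -0.082], TCP at [0.252, 0.572, 0.203] pointing down, gripper open.
Joint ranges: [-2.95, 2.95], [-0.29, 1.99], [-1.47, 1.44], [0.14, 2.54], [-1.03, 4.17], [0.13, 1.85], [-2.86, 2.86]. Speed limits (rad/s): [2.39, 2.39, 3.01, 3.01, 3.14, 3.14, 3.14].

### API

Orientations are given as a rotation vector (axis times angle).
In Python, from station import telemetry, vision, sign_off gives the robot as it stands. The module is installed in compiled form; this text tells all that it offers.
- The arm moves only by the tool play_rows, never from a script. Its argument "moves" is a list that holds one entry, the list of rows, each a list of 6 numbers: the shift along the tool's x, y, z each as a share of 0.4 m, from -1 to 1, then the turn, a rotation vector about the tool's x, y, z each as a share of 45 degrees, from -1 to 1. A call has 1 to 10 rows; each row is the pose to reach, as a shift and turn from the pose commanded when the call began, along the tool's axes at that moment; what a row does not reach only later rows make up. A row lasts 1/10 s, in which the tool goes at most 50 mm and 8.59 degrees, less where a joint would pass 70% of its speed; a pose out of reach is approached as far as the arm can. A call with a number of a shift or a turn outside -1 to 1 is refused whole. A call with a gripper value outside its range is refused whole. "hand" is the opening in per cent of the stroke, from 0 (shut) to 100 (fully open), set as the call begins (left out, the last holds). The fingers move at their own pace and stop on an object; "squeeze" is the grip in N (left out, the last holds). Time passes only in rows, so rows that repeat a pose let the fingers close. It gives the time, the measured TCP pose, the force and the opening at its end, in the units of the state.
- telemetry.state(): the state, without advancing time (a new reading comes with each control period).
- vision.get_image(name): name is "scene" or "side" or "wrist"; returns a dict with "color" (384x512x3 uint8, red, green, blue), "mtx" (3x3 intrinsics, pixels), "eye" and "orientation" of the camera in the world; the wrist camera has in their place "T_tool_cam" (4x4, takes a point from camera to tool coordinates, whose origin is the TCP and whose axes are the tool frame's). Camera axes: x right, y down, z forward; pixel columns grow to the right and rows downward; lengths in m; the calibration is good to about 2 mm. A picture is of the moment at which its call begins: read the wrist's pose just before it. There is no depth.
- sign_off(): hands the job in, once; it reports no verdict.
The state is a dict: "clock": time; "q": joint angles; "qd": joint speeds; "joint_efforts": joint torques, N m; "ee_pos": TCP position; "tcp_rot": TCP orientation; "wrist_force": force on the tool from outside, world axes, zero at the start; "moment": the same for the moment, N m; "gripper_width": finger opening in m.
Only numpy, scipy, OpenCV 4.12 (cv2) and the standard library are available. Lean on these libraries where they do the work, as an engineer would, in place of code of your own. Each camera call takes 0.05 s, during which the arm holds its last target.

## Working session

There is one attempt and no reset: what is moved stays moved. The work goes in short steps, Python scripts to look and compute and a tool call to move; the robot and the scene stay as the last step left them, time stands still between calls to the robot, and variables do not carry over. Pictures are saved under pics/ and viewed, and the job is handed in when it is done.

Besides the shell and the picture viewer there is one more tool, called after "Request:" by a JSON object that holds its "api" and its "payload", one argument or row to a line. play_rows: Moves the arm, as the interface text tells. Its arguments: {"type":"object","properties":{"moves":{"type":"array"},"hand":{"type":"number"},"squeeze":{"type":"number"}},"required":["moves"]}

```bash
mkdir -p pics
python3 - <<'E'
from station import telemetry, vision
import cv2,pickle
s=telemetry.state(); print(s)
d={}
for n in ("scene","side","wrist"):
    im=vision.get_image(n); d[n]=im
    cv2.imwrite(f"pics/{n}0.png",im["color"][:,:,::-1])
    print(n,{k:v for k,v in im.items() if k!="color"})
pickle.dump((s,d),open("d0.pkl","wb"))
E
```

```text
{'clock': 0.0, 'q': array([-1.22321049,  0.41190649, -0.01276216,  1.59706041,  0.00557853,
        1.13433177, -0.08220768]), 'qd': array([ 7.00679647e-04,  3.81095093e-04,  3.26182052e-04, -1.99019545e-03,
       -6.43096401e-04, -1.08788577e-05,  9.25683866e-05]), 'joint_efforts': array([-9.55803589e-04, -6.00611472e+01,  6.81507345e-01, -2.99421269e+01,
        1.38294775e-02,  1.04211739e-02, -3.72578393e-05]), 'ee_pos': array([0.25222288, 0.57122815, 0.20194205]), 'tcp_rot': array([ 0.32479773,  1.54635467, -0.32740439]), 'wrist_force': array([-1.17469187,  1.00768418, -0.58331848]), 'moment': array([-0.00349165, -0.00929858,  0.04079996]), 'gripper_width': 0.08540638426694662}
scene {'mtx': array([[381.11717611,   0.        , 249.25561431],
       [  0.        , 381.11717611, 197.7228132 ],
       [  0.        ,   0.        ,   1.        ]]), 'eye': array([ 0.95001698, -0.45154932,  0.52572936]), 'orientation': array([-2.01683282, -0.92968841,  0.51566293])}
side {'mtx': array([[394.32508247,   0.        , 256.01994981],
       [  0.        , 394.32508247, 192.81608537],
       [  0.        ,   0.        ,   1.        ]]), 'eye': array([ 0.01394826, -0.63788541,  0.67540817]), 'orientation': array([-2.13865782,  0.72382189, -0.35194816])}
wrist {'mtx': array([[266.39305544,   0.        , 255.59105638],
       [  0.        , 266.39305544, 188.70404047],
       [  0.        ,   0.        ,   1.        ]]), 'T_tool_cam': array([[-3.85316631e-04, -3.19247595e-01,  9.47671264e-01,
        -1.70442129e-01],
       [ 9.99999820e-01,  3.13574626e-04,  5.12228792e-04,
         5.98207392e-04],
       [-4.60693472e-04,  9.47671291e-01,  3.19247416e-01,
        -8.18875754e-02],
       [ 0.00000000e+00,  0.00000000e+00,  0.00000000e+00,
         1.00000000e+00]])}
```

View pics/scene0.png

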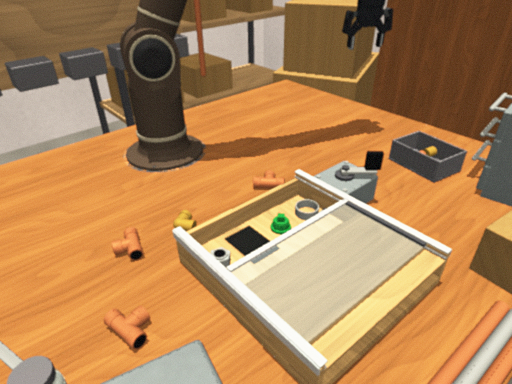

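View pics/side0.png

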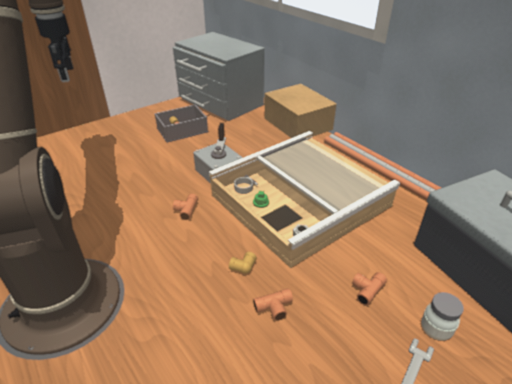

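View pics/wrist0.png

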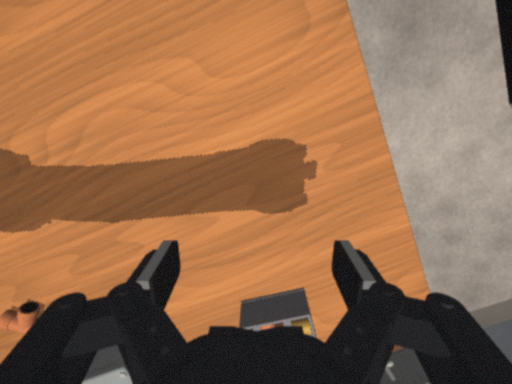

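The scene view shows three copper tees at about (127,327), (130,245) and (268,181). The mat is at (248,239), the crank grip at (374,160), and the white rails run along both sides of the locker. In the side view the tees are at (371,287), (274,303) and (187,206). I'll measure these by ray casting.

```bash
cat > h.py <<'E'
import numpy as np,cv2
from scipy.spatial.transform import Rotation as R
def cam(im,st=None):
    if "eye" in im: return R.from_rotvec(im["orientation"]).as_matrix(),np.array(im["eye"]),im["mtx"]
    T=np.eye(4);T[:3,:3]=R.from_rotvec(st["tcp_rot"]).as_matrix();T[:3,3]=st["ee_pos"]
    T=T@im["T_tool_cam"];return T[:3,:3],T[:3,3],im["mtx"]
def ray(c,uv):
    Rm,e,K=c; uv=np.atleast_2d(uv).astype(float)
    d=np.c_[(uv-K[:2,2])/K[[0,1],[0,1]],np.ones(len(uv))]@Rm.T
    return e,d
def onz(c,uv,z):
    e,d=ray(c,uv); return e+d*((z-e[2])/d[:,2])[:,None]
def proj(c,P):
    Rm,e,K=c; p=(np.atleast_2d(P)-e)@Rm; return p[:,:2]/p[:,2:]*K[[0,1],[0,1]]+K[:2,2]
def tri(c1,u1,c2,u2):
    e1,d1=ray(c1,u1);e2,d2=ray(c2,u2);d1=d1[0];d2=d2[0]
    t=np.linalg.lstsq(np.c_[d1,-d2],e2-e1,rcond=None)[0]
    a=e1+t[0]*d1;b=e2+t[1]*d2;return (a+b)/2,np.linalg.norm(a-b)
E
python3 - <<'E'
import pickle;from h import *
s,d=pickle.load(open("d0.pkl","rb"))
for n in ("scene","side"):
    im=d[n];c=cam(im);hsv=cv2.cvtColor(im["color"],cv2.COLOR_RGB2HSV)
    print(n)
    for uv in ([(127,327),(130,245),(268,181)] if n=="scene" else [(371,287),(274,303),(187,206)]):
        print(" px",uv,im["color"][uv[1],uv[0]],hsv[uv[1],uv[0]],onz(c,[uv],.0145).round(3))
    print(" bench",hsv[300,60] if n=="scene" else hsv[320,200])
# enlarge crops
a=d["scene"]["color"][140:360,80:460];cv2.imwrite("pics/c1.png",cv2.resize(a,None,fx=2,fy=2,interpolation=cv2.INTER_CUBIC)[:,:,::-1])
a=d["side"]["color"][110:330,150:430];cv2.imwrite("pics/c2.png",cv2.resize(a,None,fx=2.7,fy=2.7,interpolation=cv2.INTER_CUBIC)[:,:,::-1])
E
```

```text
scene
 px (127, 327) [245 161  92] [ 14 159 245] [[ 0.523 -0.363  0.014]]
 px (130, 245) [240 152  89] [ 13 160 240] [[ 0.342 -0.272  0.014]]
 px (268, 181) [245 161  93] [ 13 158 245] [[0.347 0.1   0.014]]
 bench [ 15 171 229]
side
 px (371, 287) [222 146 104] [ 11 136 222] [[ 0.524 -0.365  0.014]]
 px (274, 303) [214 137  98] [ 10 138 214] [[ 0.338 -0.273  0.014]]
 px (187, 206) [221 146 103] [ 11 136 221] [[0.35  0.099 0.014]]
 bench [ 13 140 211]
```

View pics/c1.png

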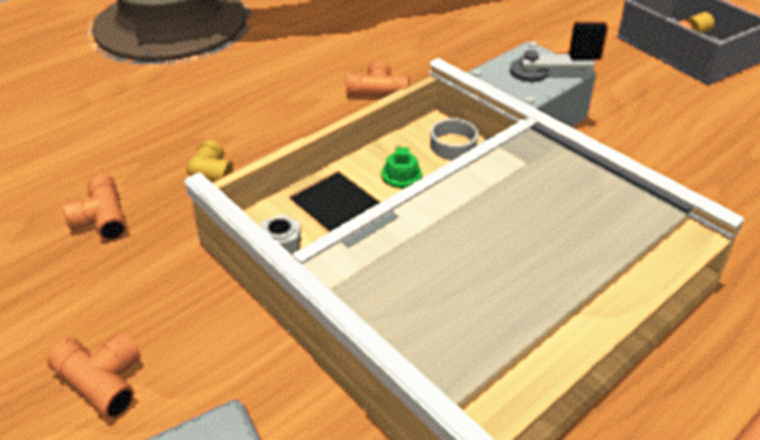

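View pics/c2.png

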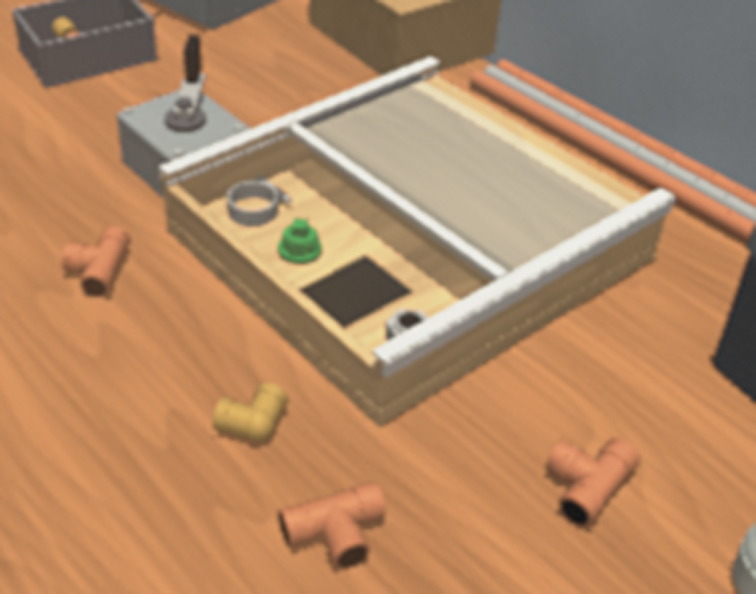

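Run:
```python
import pickle;from h import *
s,d=pickle.load(open("d0.pkl","rb"))
C={n:cam(d[n]) for n in ("scene","side")}
H={n:cv2.cvtColor(d[n]["color"],cv2.COLOR_RGB2HSV) for n in C}
roi={"scene":(220,220,280,260),"side":(255,200,310,235)}
for n in C:
    x0,y0,x1,y1=roi[n];m=np.zeros((384,512),np.uint8);m[y0:y1,x0:x1]=(H[n][y0:y1,x0:x1,2]<75)*255
    cs,_=cv2.findContours(m,cv2.RETR_EXTERNAL,cv2.CHAIN_APPROX_NONE);c=max(cs,key=cv2.contourArea)
    P=onz(C[n],c[:,0]+0.0,.022)[:,:2]
    r=cv2.minAreaRect((P*1000).astype(np.float32));print(n,"mat",r, "centroid", P.mean(0))
    # crank grip: black
    x0,y0,x1,y1={"scene":(360,145,390,178),"side":(210,118,230,152)}[n];m=np.zeros((384,512),np.uint8);m[y0:y1,x0:x1]=(H[n][y0:y1,x0:x1,2]<60)*255
    cs,_=cv2.findContours(m,cv2.RETR_EXTERNAL,cv2.CHAIN_APPROX_NONE);c=max(cs,key=cv2.contourArea);M=cv2.moments(c)
    print(n,"grip bbox",cv2.boundingRect(c),M["m10"]/M["m00"],M["m01"]/M["m00"])
    # white rails corners
    m=((H[n][:,:,1]<30)&(H[n][:,:,2]>205)).astype(np.uint8)*255
    cs,_=cv2.findContours(m,cv2.RETR_EXTERNAL,cv2.CHAIN_APPROX_NONE)
    for c in cs:
        if cv2.contourArea(c)>150: print(n,"white",cv2.contourArea(c),cv2.boundingRect(c),cv2.approxPolyDP(c,4,True)[:,0].tolist())
```

```text
scene mat ((492.0126647949219, -89.46966552734375), (61.53248977661133, 62.306148529052734), 89.8170166015625) centroid [ 0.49283711 -0.08929431]
scene grip bbox (365, 152, 18, 18) 373.38261464750167 160.31279945242983
scene white 230.5 (0, 343, 21, 25) [[0, 343], [0, 357], [14, 367], [20, 360]]
scene white 675.5 (461, 315, 51, 69) [[511, 315], [461, 383], [471, 383], [510, 331]]
scene white 3272.5 (173, 170, 278, 199) [[173, 230], [318, 368], [326, 360], [230, 270], [347, 200], [450, 250], [300, 170], [297, 173], [344, 199], [226, 269], [213, 251], [207, 252], [180, 227]]
side mat ((529.3189086914062, -104.94891357421875), (76.82728576660156, 40.940460205078125), 43.951515197753906) centroid [ 0.52927357 -0.1035556 ]
side grip bbox (220, 125, 3, 15) 220.88888888888889 134.11111111111111
side white 1035.0 (210, 132, 189, 112) [[398, 182], [337, 211], [259, 155], [310, 132], [210, 171], [257, 155], [334, 211], [289, 239], [293, 243]]
side white 1455.0 (282, 0, 97, 29) [[282, 0], [371, 28], [378, 3]]
```

Run:
```python
import pickle;from h import *
s,d=pickle.load(open("d0.pkl","rb"))
C={n:cam(d[n]) for n in ("scene","side")}
H={n:cv2.cvtColor(d[n]["color"],cv2.COLOR_RGB2HSV) for n in C}
print(H["side"][216,255:310,2]); print(H["side"][200:236,282,2])
print("grip row",H["side"][120:146:3,214:230,2])
for n,th in (("side",115),):
    m=np.zeros((384,512),np.uint8);m[200:235,258:306]=(H[n][200:235,258:306,2]<th)*255
    cs,_=cv2.findContours(m,cv2.RETR_EXTERNAL,cv2.CHAIN_APPROX_NONE);c=max(cs,key=cv2.contourArea)
    print(cv2.boundingRect(c),cv2.approxPolyDP(c,3,True)[:,0].tolist())
    r=cv2.minAreaRect((onz(C[n],c[:,0],.022)[:,:2]*1000).astype(np.float32));print(r)
for n,pts in (("scene",[(173,230),(318,368),(180,227),(326,360),(297,173),(300,170),(450,250)]),("side",[(398,182),(289,239),(293,243),(310,132),(210,171)])):
    P=onz(C[n],pts,.078);print(n,P.round(3).tolist())
    for i,j in ([(0,1),(2,3),(5,6)] if n=="scene" else [(1,0),(4,3)]):
        v=P[j]-P[i];print(" yaw",np.arctan2(v[1],v[0]),np.linalg.norm(v))
m=lambda n:None
```

```text
[231 232 230 228 227 218 188 153 118  93  80  75  77  78  80  80  79  80
  79  79  79  79  78  78  77  78  78  77  77  77  77  77  77  76  77  76
  76  77  76  77  76  74  72  75  95 134 177 210 223 224 222 222 223 225
 226]
[233 234 234 236 234 198 130  85  74  77  78  79  78  78  78  77  77  77
  77  78  78  78  79  79  78  76  74  81 134 204 230 232 232 230 228 230]
grip row [[200 198 196 195 195 195 187 176 161 141 130 122 122 122 116 119]
 [203 201 203 204 197 161 111  96 101 125 167 191 195 197 198 199]
 [212 212 209 193 149  89  63  61  57  84 149 189 193 192 193 193]
 [204 210 209 173 104  61  60  60  56  85 152 195 201 198 195 191]
 [196 200 198 170 112  66  59  61  57  76 132 182 201 200 197 196]
 [196 196 195 177 129  75  59  62  58  75 133 188 212 213 209 205]
 [197 199 200 192 149  84  58  59  62  97 153 177 185 200 204 207]
 [196 196 194 194 187 173 167 167 170 178 169 172 197 207 209 207]
 [178 175 184 193 195 197 197 198 193 165 143 164 187 195 198 200]]
(262, 206, 39, 25) [[300, 217], [286, 206], [262, 217], [277, 230]]
((511.3814392089844, -89.848388671875), (61.45158386230469, 78.30069732666016), 89.40055084228516)
scene [[0.432, -0.215, 0.078], [0.79, -0.218, 0.078], [0.432, -0.201, 0.078], [0.79, -0.202, 0.078], [0.44, 0.104, 0.078], [0.436, 0.118, 0.078], [0.792, 0.113, 0.078]]
 yaw -0.008034286629355335 0.358776652003801
 yaw -0.004055539205755764 0.35707982523346915
 yaw -0.013888488353616378 0.3561511131034447
side [[0.792, -0.215, 0.078], [0.436, -0.201, 0.078], [0.435, -0.215, 0.078], [0.793, 0.11, 0.078], [0.438, 0.118, 0.078]]
 yaw -0.03922951586902465 0.3561382760021065
 yaw -0.024415610359853627 0.3549781213843602
```

```bash
cat >> h.py <<'E'
def rel(st,P,yaw=None):
    """shift shares (tool axes) to reach world P; yaw = world angle of tool y axis (jaw) mod pi, tool down"""
    Rm=R.from_rotvec(st["tcp_rot"]).as_matrix()
    return (Rm.T@(np.array(P)-st["ee_pos"])/0.4).round(4)
def down(psi):
    # tool x down, tool y at world angle psi, z = x cross y
    x=np.array([0,0,-1.]);y=np.array([np.cos(psi),np.sin(psi),0]);return np.c_[x,y,np.cross(x,y)]
def turn(st,psi):
    Rm=R.from_rotvec(st["tcp_rot"]).as_matrix()
    return R.from_matrix(Rm.T@down(psi)).as_rotvec()
E
python3 - <<'E'
from station import telemetry;from h import *
s=telemetry.state();print(R.from_rotvec(s["tcp_rot"]).as_matrix().round(3));y=R.from_rotvec(s["tcp_rot"]).as_matrix()[:,1];print(np.arctan2(y[1],y[0]))
print(rel(s,[.50,-.32,.25]), turn(s,y0:=np.arctan2(y[1],y[0])))
E
```

```text
[[-0.     0.404  0.915]
 [-0.001  0.915 -0.404]
 [-1.    -0.001  0.   ]]
1.1550547594635643
[-0.1173 -1.7886  1.4665] [4.41238059e-08 6.98702346e-05 1.26302138e-03]
```

Run:
```python
import pickle;from h import *
s,d=pickle.load(open("d0.pkl","rb"))
print(onz(cam(d["scene"]),[(112,316),(139,341),(145,315)],.0145).round(3))
# side crop px /2.7+(150,110)
f=lambda x,y:(x/2.7+150,y/2.7+110)
print(onz(cam(d["side"]),[f(575,510),f(625,452),f(562,457)],.0145).round(3))
```

```text
[[ 0.486 -0.373  0.014]
 [ 0.559 -0.36   0.014]
 [ 0.52  -0.33   0.014]]
[[ 0.487 -0.374  0.014]
 [ 0.562 -0.361  0.014]
 [ 0.518 -0.335  0.014]]
```

Run:
```python
from station import telemetry;from h import *
s=telemetry.state();print(rel(s,[.519,-.341,.18]),turn(s,.17)/(np.pi/4))
```

```text
[ 0.0578 -1.8172  1.5312] [1.25421056e+00 8.73696376e-04 1.43212500e-03]
```

Request:
{"api": "play_rows", "payload": {
  "moves": [
    [[0,-0.95,0.7,0.9,0,0],[0,-0.95,0.7,0.9,0,0],[0,-0.95,0.7,0.9,0,0],[0,-0.95,0.7,0.9,0,0],[0,-0.95,0.7,0.9,0,0],[0,-0.95,0.7,0.9,0,0],[0,-0.95,0.7,0.9,0,0],[0,-0.95,0.7,0.9,0,0],[0,-0.95,0.7,0.9,0,0],[0,-0.95,0.7,0.9,0,0]]
  ],
  "hand": 55
}}

```text
clock: 1.15
ee_pos: [0.3552, 0.107, 0.2028]
tcp_rot: [0.876, 1.387, -0.876]
wrist_force: [0.4, 0.8, 0.9]
gripper_width: 0.0472
```

Run:
```python
from station import telemetry;from h import *
s=telemetry.state();print(s["clock"],s["ee_pos"],s["q"].round(2),s["gripper_width"]);print(rel(s,[.519,-.341,.18]),turn(s,.17)/(np.pi/4))
```

```text
1.15 [0.35517722 0.10696196 0.20283511] [-0.83 -0.06  0.4   2.17  0.03  1.03 -0.01] 0.04722676005091745
[ 0.0568 -0.111   1.1873] [ 3.48689647e-01 -2.76555541e-04  1.77505720e-05]
```

Request:
{"api": "play_rows", "payload": {
  "moves": [
    [[0.05,-0.11,1.0,0.35,0,0],[0.05,-0.11,1.0,0.35,0,0],[0.05,-0.11,1.0,0.35,0,0],[0.05,-0.11,1.0,0.35,0,0],[0.05,-0.11,1.0,0.35,0,0],[0.05,-0.11,1.0,0.35,0,0],[0.05,-0.11,1.0,0.35,0,0],[0.05,-0.11,1.0,0.35,0,0],[0.05,-0.11,1.0,0.35,0,0],[0.05,-0.11,1.0,0.35,0,0]]
  ]
}}

```text
clock: 2.15
ee_pos: [0.488, -0.2701, 0.182]
tcp_rot: [1.082, 1.286, -1.085]
wrist_force: [-0.7, 0.3, -0.6]
gripper_width: 0.0471
```

```bash
cat > w.py <<'E'
import sys,pickle;from station import telemetry,vision;from h import *
n=sys.argv[1];cn=sys.argv[2] if len(sys.argv)>2 else "wrist"
s=telemetry.state();im=vision.get_image(cn);pickle.dump((s,im),open(n+".pkl","wb"))
cv2.imwrite(f"pics/{n}.png",im["color"][:,:,::-1])
y=R.from_rotvec(s["tcp_rot"]).as_matrix();print(s["clock"],s["ee_pos"],"psi",np.arctan2(y[1,1],y[0,1]),"q",s["q"].round(2))
E
python3 w.py tee1; python3 -c "
import pickle;from h import *
s,im=pickle.load(open('tee1.pkl','rb'));c=cam(im,s);print(proj(c,[[.523,-.3665,.0145],[.519,-.341,.0145],[.486,-.373,.0145]]))"
```

```text
2.15 [ 0.48796024 -0.27008774  0.18198212] psi 0.17000753821263137 q [-0.17  0.38  0.77  1.82 -0.3   1.06  0.88]
[[268.08063133 235.25163816]
 [268.63375698 218.69075981]
 [241.65489555 235.3276496 ]]
```

View pics/tee1.png

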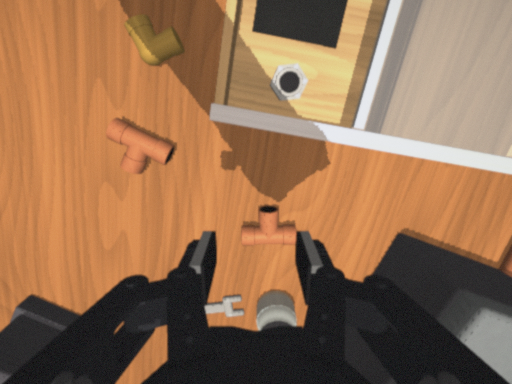

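The wrist view shows the tee with its run from (242,234) to (296,234) and its branch up to (268,207), as predicted. The mat and nut are at the top, around (300,20) and (290,80). Next I'll measure the tee by mask.

Run:
```python
import pickle;from h import *
s,im=pickle.load(open('tee1.pkl','rb'));c=cam(im,s)
h=cv2.cvtColor(im["color"],cv2.COLOR_RGB2HSV);L=cv2.cvtColor(im["color"],cv2.COLOR_RGB2LAB)
print(im["color"][234,236:302:4].tolist())
r=im["color"].astype(int)
m=np.zeros((384,512),np.uint8);m[195:255,225:310]=((h[195:255,225:310,0]<10)|(h[195:255,225:310,2]<90))*255
m=cv2.morphologyEx(m,cv2.MORPH_OPEN,np.ones((3,3)))
cs,_=cv2.findContours(m,cv2.RETR_EXTERNAL,cv2.CHAIN_APPROX_NONE);k=max(cs,key=cv2.contourArea)
print(cv2.contourArea(k),cv2.boundingRect(k))
v=im["color"].copy();cv2.drawContours(v,[k],-1,(0,255,0),1)
cv2.imwrite("pics/m1.png",cv2.resize(v[185:265,215:325],None,fx=6,fy=6,interpolation=cv2.INTER_NEAREST)[:,:,::-1])
P=onz(c,k[:,0],.0145)[:,:2]*1000
print(cv2.minAreaRect(P.astype(np.float32)))
```

```text
[[210, 138, 83], [190, 123, 78], [224, 139, 92], [222, 138, 92], [220, 136, 91], [222, 140, 95], [223, 141, 96], [223, 142, 94], [225, 139, 90], [223, 141, 96], [226, 143, 97], [227, 146, 97], [223, 139, 93], [229, 147, 99], [221, 135, 88], [130, 79, 55], [41, 40, 42]]
267.0 (296, 232, 14, 23)
((574.220703125, -370.63226318359375), (18.930803298950195, 36.674007415771484), 12.532020568847656)
```

View pics/m1.png

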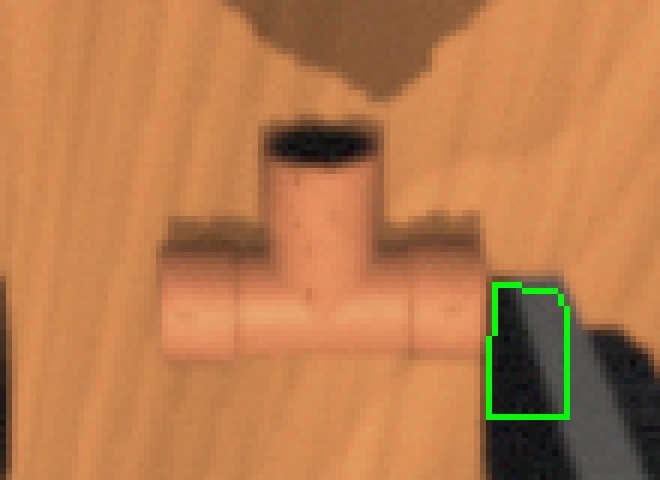

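Run:
```python
import pickle;from h import *
s,im=pickle.load(open('tee1.pkl','rb'));c=cam(im,s)
f=lambda x,y:(x/6+215-.5,y/6+185-.5)
P=onz(c,[f(161,300),f(487,300),f(265,200),f(380,200),f(325,358)],.0145);print(P.round(4))
print("run len",np.linalg.norm(P[1]-P[0]),"branch w",np.linalg.norm(P[3]-P[2]),np.arctan2(*(P[1]-P[0])[1::-1]))
# run centre: lower silhouette tangent + radius 14.5 ; branch tip outer
low=onz(c,[f(325,358)],.0145)[0]
e=c[1];ang=np.deg2rad(0)
tip=onz(c,[f(322,122)],.029)[0];print("tip top rim",tip)
u=np.array([-np.sin(.17),np.cos(.17),0])
bc=(P[2]+P[3])/2; print("branch mid",bc,"along-branch coord of low",low@u,"tip",tip@u,"bc",bc@u)
# mat corner view
print("mat corners px",onz(c,[(336,47),(253,33)],.022))
```

```text
[[ 0.4853 -0.3718  0.0145]
 [ 0.5614 -0.3587  0.0145]
 [ 0.5051 -0.3421  0.0145]
 [ 0.5314 -0.3375  0.0145]
 [ 0.5265 -0.3805  0.0145]]
run len 0.07715415259944466 branch w 0.026623287855974436 0.17067613407830298
tip top rim [ 0.51281613 -0.31505567  0.029     ]
branch mid [ 0.51823291 -0.33980717  0.0145    ] along-branch coord of low -0.4640716565965057 tip -0.3972735073807202 bc -0.4225846314587145
mat corners px [[ 0.55304547 -0.11957928  0.022     ]
 [ 0.45997098 -0.12168979  0.022     ]]
```

Run:
```python
import pickle;from h import *
s,im=pickle.load(open('tee1.pkl','rb'));c=cam(im,s)
f=lambda x,y:(x/6+215-.5,y/6+185-.5)
u=np.array([-np.sin(.17),np.cos(.17),0]);t=np.array([np.cos(.17),np.sin(.17),0])
for y,z in ((122,.001),(143,.0145),(163,.028)): print(onz(c,[f(322,y)],z)[0]@u)
print("branch t",onz(c,[f(265,200),f(380,200)],.0145).mean(0)@t,onz(c,[f(161,300),f(487,300)],.0145).mean(0)@t)
for b in (-.4205,):
  P=t*0.4530+u*b;print(P)
print(rel(s,[.5185,-.3405,.08]),rel(s,[.5185,-.3405,.004]))
```

```text
-0.4086024747881759
-0.4083110362507918
-0.40741199164509473
branch t 0.4532730907891398 0.45403090810743724
[ 0.51761108 -0.33779879  0.        ]
[0.2549 0.046  0.1864] [0.4449 0.0464 0.1863]
```

Run:
```python
import pickle;from h import *
from station import telemetry
s=telemetry.state()
print(rel(s,[.5177,-.3355,.06]),rel(s,[.5177,-.3355,.006]))
```

```text
[0.3052 0.0444 0.1783] [0.4402 0.0446 0.1784]
```

Request:
{"api": "play_rows", "payload": {
  "moves": [
    [[0.15,0.0445,0.178,0,0,0],[0.15,0.0445,0.178,0,0,0],[0.28,0.0445,0.178,0,0,0],[0.34,0.0445,0.178,0,0,0],[0.38,0.0445,0.178,0,0,0],[0.41,0.0445,0.178,0,0,0],[0.44,0.0445,0.178,0,0,0],[0.44,0.0445,0.178,0,0,0],[0.44,0.0445,0.178,0,0,0]]
  ]
}}

```text
clock: 3.1
ee_pos: [0.5192, -0.3357, 0.0077]
tcp_rot: [1.081, 1.285, -1.08]
wrist_force: [-0.4, 0.3, 0.0]
gripper_width: 0.047
```

```bash
python3 w.py tee2
```

```text
3.1 [ 0.51917672 -0.33568773  0.00765647] psi 0.1735388902503852 q [ 0.08  0.7   0.61  1.81 -0.53  0.8   1.13]
```

View pics/tee2.png

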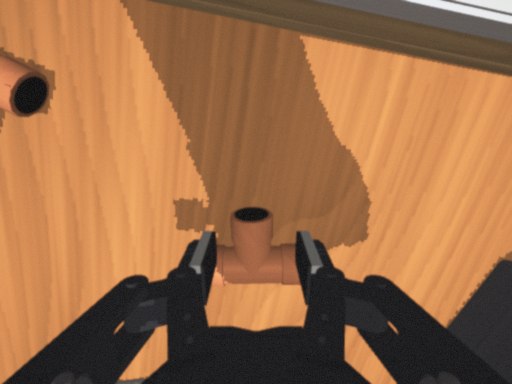

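The wrist view shows the branch collar at about (252,215), centred between the pads at x of about 210 and 300. I'll close on it.

Request:
{"api": "play_rows", "payload": {
  "moves": [
    [[0.003,0,0,0,0,0],[0.003,0,0,0,0,0],[0.003,0,0,0,0,0],[0.003,0,0,0,0,0],[0.003,0,0,0,0,0],[0.003,0,0,0,0,0]]
  ],
  "hand": 10,
  "squeeze": 60
}}

```text
clock: 3.75
ee_pos: [0.5186, -0.3356, 0.0056]
tcp_rot: [1.081, 1.286, -1.081]
wrist_force: [0.4, 0.1, -0.6]
gripper_width: 0.0085
```

```bash
python3 -c "
from station import telemetry;from h import *
s=telemetry.state();print(s['clock'],s['ee_pos'],s['gripper_width'],s['wrist_force']);print(rel(s,[.5177,-.3355,.15]))"
```

```text
3.75 [ 0.51860368 -0.33562077  0.0056028 ] 0.00851292480045055 [ 0.4130003   0.0587025  -0.58701756]
[-0.361  -0.0022 -0.0007]
```

```bash
python3 w.py tee3; python3 w.py tee3s side; python3 -c "
import cv2;a=cv2.imread('pics/tee3s.png')[220:340,310:440];cv2.imwrite('pics/tee3sc.png',cv2.resize(a,None,fx=4,fy=4))"
```

```text
3.75 [ 0.51860368 -0.33562077  0.0056028 ] psi 0.17328669604194688 q [ 0.08  0.7   0.6   1.81 -0.53  0.8   1.13]
3.8 [ 0.51859059 -0.33562378  0.00555817] psi 0.17320580732264043 q [ 0.08  0.7   0.6   1.81 -0.53  0.8   1.13]
```

View pics/tee3.png

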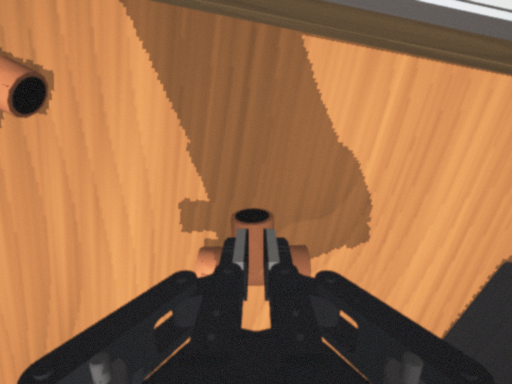

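View pics/tee3sc.png

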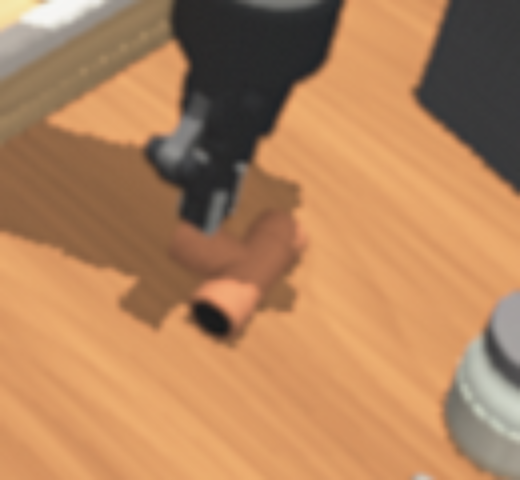

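```bash
python3 w.py tee3c scene
python3 - <<'E'
import pickle;from h import *
for n,(x0,y0,x1,y1) in (("tee3s",(310,220,440,340)),("tee3c",(80,250,210,370))):
    s,im=pickle.load(open(n+'.pkl','rb'));c=cam(im)
    p=s["ee_pos"];v=im["color"][y0:y1,x0:x1];v=cv2.resize(v,None,fx=5,fy=5,interpolation=cv2.INTER_CUBIC)
    for dz,col in ((0,(0,255,0)),(.03,(0,0,255)),(.06,(255,0,255))):
        q=proj(c,[p+[0,0,dz]])[0];print(n,dz,q);cv2.circle(v,tuple(int((a-b+.5)*5) for a,b in zip(q,(x0,y0))),4,col,-1)
    cv2.imwrite(f"pics/{n}_p.png",v[:,:,::-1])
E
```

```text
3.85 [ 0.51859203 -0.33561256  0.00557015] psi 0.1732480051758084 q [ 0.08  0.7   0.6   1.81 -0.53  0.8   1.13]
tee3s 0 [358.01114704 282.18835161]
tee3s 0.03 [360.28562032 272.88699797]
tee3s 0.06 [362.66435351 263.15927825]
tee3c 0 [142.51922553 319.65841654]
tee3c 0.03 [139.17515297 307.6962646 ]
tee3c 0.06 [135.640627   295.05283783]
```

View pics/tee3s_p.png

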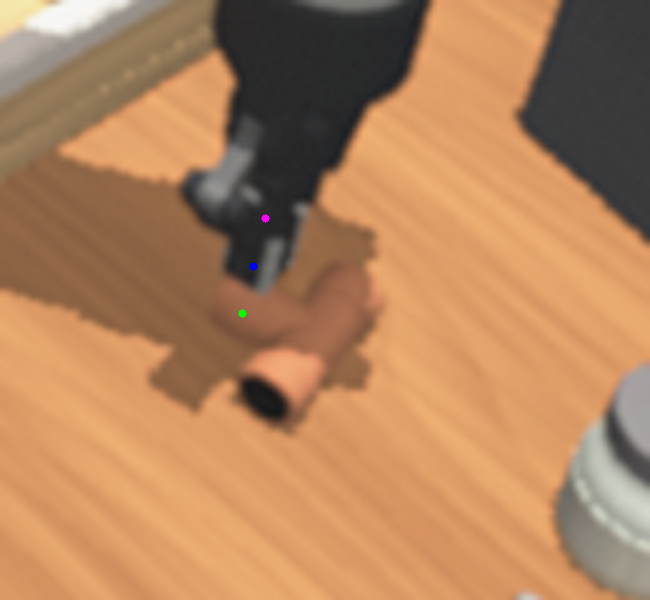

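View pics/tee3c_p.png

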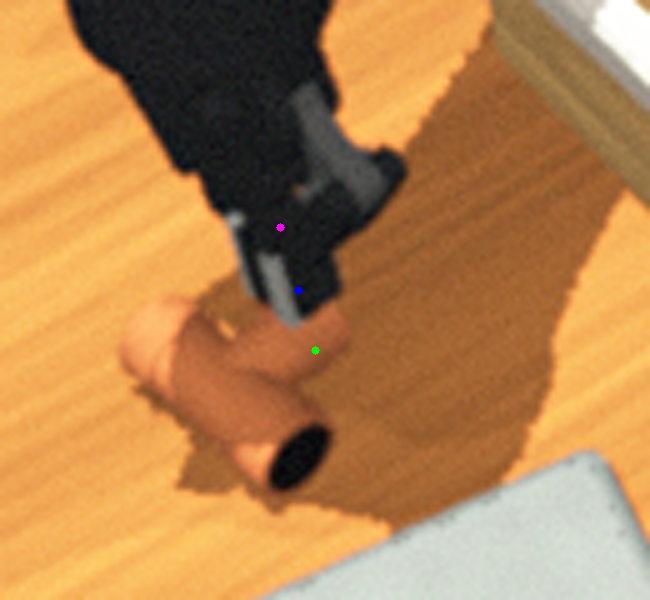

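Run:
```python
import pickle;from h import *
s,a=pickle.load(open('tee3s.pkl','rb'));s,b=pickle.load(open('tee3c.pkl','rb'))
for u1 in ((262,290),(235,275)):
  for u2 in ((293,325),(330,300),(262,292)):
    print(u1,u2,tri(cam(a),(310+u1[0]/5,220+u1[1]/5),cam(b),(80+u2[0]/5,250+u2[1]/5)))
s0=s["ee_pos"];print(s0)
# opening-time geometry: fingers in tee2 wrist at 47 mm : left pad tip bottom px
```

```text
(262, 290) (293, 325) (array([ 0.5211312 , -0.34097647,  0.02335348]), np.float64(0.0015582126906138918))
(262, 290) (330, 300) (array([ 0.52228666, -0.33374153,  0.02308958]), np.float64(0.01464624686474281))
(262, 290) (262, 292) (array([ 0.51240269, -0.34561119,  0.03464841]), np.float64(0.0024690315034629983))
(235, 275) (293, 325) (array([ 0.51810597, -0.33484906,  0.02276696]), np.float64(0.010359933967206433))
(235, 275) (330, 300) (array([ 0.51923327, -0.32748246,  0.02229572]), np.float64(0.0027506457395122348))
(235, 275) (262, 292) (array([ 0.50938345, -0.33960709,  0.03411305]), np.float64(0.009239971315368897))
[ 0.51859203 -0.33561256  0.00557015]
```

Run:
```python
import pickle;from h import *
s,im=pickle.load(open('tee2.pkl','rb'));c=cam(im,s);Rm=R.from_rotvec(s["tcp_rot"]).as_matrix()
v=cv2.resize(im["color"][180:330,170:340],None,fx=4.5,fy=4.5,interpolation=cv2.INTER_CUBIC)
for back,col in ((0,(0,255,0)),(.01,(255,255,0)),(.02,(0,0,255)),(.03,(255,0,255))):
  for sy in (-.0235,.0235):
    for sz in (-.011,.011):
      q=proj(c,[s["ee_pos"]+Rm@[-back,sy,sz]])[0]
      cv2.circle(v,tuple(int((a-b+.5)*4.5) for a,b in zip(q,(170,180))),4,col,-1)
cv2.imwrite("pics/tee2p.png",v[:,:,::-1])
```

```text
(no output)
```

View pics/tee2p.png

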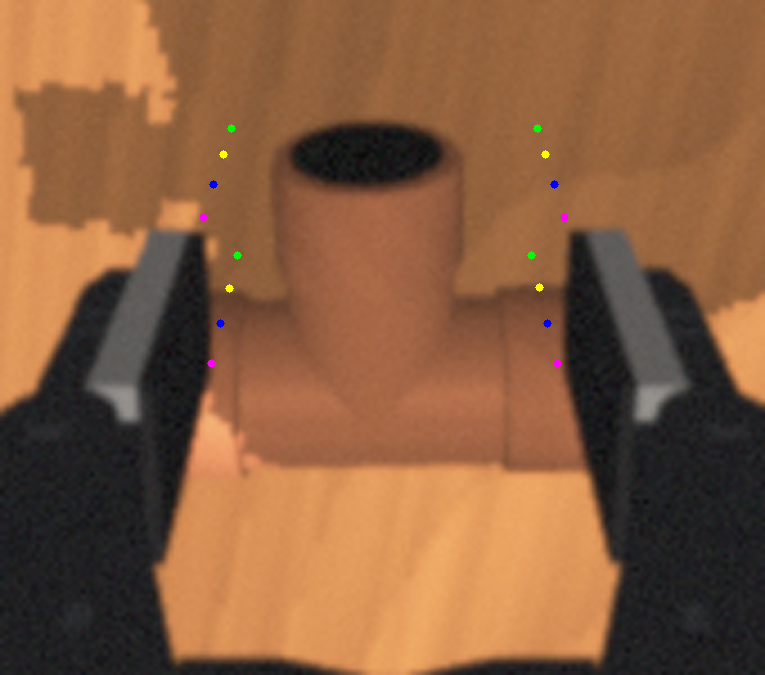

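The image evidence contradicts the nominal tip position. Triangulated, the fingertips stand at z of about 0.023 while the TCP reads 0.006, so they are about 20 mm behind the reported TCP and closed above the branch. The tee hasn't moved. I'll reopen and go lower in small steps, watching the force.

Request:
{"api": "play_rows", "payload": {
  "moves": [
    [[0,0,0,0,0,0],[0,0,0,0,0,0],[0,0,0,0,0,0],[0.01,0,0,0,0,0],[0.02,0,0,0,0,0],[0.03,0,0,0,0,0],[0.03,0,0,0,0,0]]
  ],
  "hand": 55
}}

```text
clock: 4.6
ee_pos: [0.5181, -0.3353, -0.0073]
tcp_rot: [1.081, 1.287, -1.081]
wrist_force: [-0.6, -0.1, 0.1]
gripper_width: 0.0468
```

No contact at a TCP height of -7 mm, so the tips are confirmed short of the reported TCP. Going lower.

Request:
{"api": "play_rows", "payload": {
  "moves": [
    [[0.01,0,0,0,0,0],[0.02,0,0,0,0,0],[0.02,0,0,0,0,0]]
  ]
}}

```text
clock: 4.9
ee_pos: [0.5183, -0.3353, -0.0151]
tcp_rot: [1.081, 1.287, -1.081]
wrist_force: [0.5, 0.4, -0.3]
gripper_width: 0.0469
```

```bash
python3 w.py tee4; python3 w.py tee4s side; python3 -c "
import cv2;a=cv2.imread('pics/tee4s.png')[220:340,310:440];b=cv2.imread('pics/tee4.png')[170:330,160:350];cv2.imwrite('pics/tee4sc.png',cv2.hconcat([cv2.resize(a,(390,360)),cv2.resize(b,(410,360))]))"
```

```text
4.9 [ 0.51825223 -0.33534552 -0.01508109] psi 0.17328508107787619 q [ 0.09  0.73  0.58  1.82 -0.55  0.77  1.14]
4.95 [ 0.51835484 -0.33548296 -0.01479965] psi 0.1731671891273624 q [ 0.09  0.73  0.58  1.82 -0.55  0.77  1.14]
```

View pics/tee4sc.png

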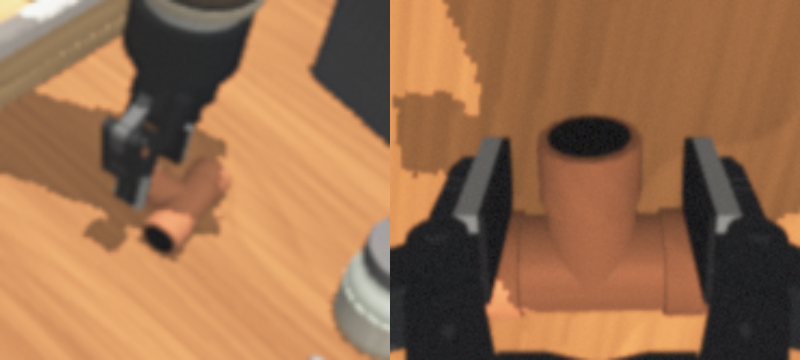

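Request:
{"api": "play_rows", "payload": {
  "moves": [
    [[0.01,0,0,0,0,0],[0.015,0,0,0,0,0],[0.015,0,0,0,0,0]]
  ]
}}

```text
clock: 5.3
ee_pos: [0.5184, -0.3354, -0.0208]
tcp_rot: [1.081, 1.287, -1.081]
wrist_force: [0.1, 0.4, -1.7]
gripper_width: 0.0469
```

Request:
{"api": "play_rows", "payload": {
  "moves": [
    [[0,0,0,0,0,0],[0,0,0,0,0,0],[0,0,0,0,0,0],[0,0,0,0,0,0],[0,0,0,0,0,0]]
  ],
  "hand": 10,
  "squeeze": 50
}}

```text
clock: 5.8
ee_pos: [0.5187, -0.3357, -0.0202]
tcp_rot: [1.081, 1.286, -1.08]
wrist_force: [-0.5, 0.6, 4.3]
gripper_width: 0.0269
```

```bash
python3 w.py tee5; python3 w.py tee5s side; python3 -c "
import cv2;a=cv2.imread('pics/tee5s.png')[220:340,310:440];b=cv2.imread('pics/tee5.png')[170:330,160:350];cv2.imwrite('pics/tee5sc.png',cv2.hconcat([cv2.resize(a,(390,360)),cv2.resize(b,(410,360))]))"
```

```text
5.8 [ 0.51866668 -0.33571089 -0.02018853] psi 0.17325268368157712 q [ 0.1   0.73  0.58  1.82 -0.56  0.76  1.15]
5.85 [ 0.51866101 -0.33570643 -0.02019023] psi 0.1732278010031917 q [ 0.1   0.73  0.58  1.82 -0.56  0.76  1.15]
```

View pics/tee5sc.png

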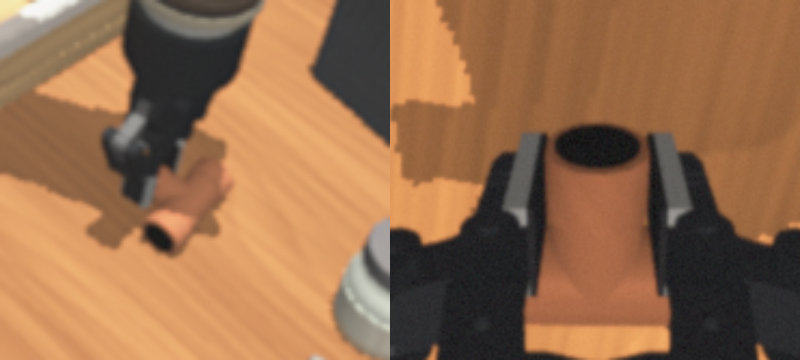

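Gripped, opening 26.9 mm. Lifting.

Request:
{"api": "play_rows", "payload": {
  "moves": [
    [[-0.03,0,0,0,0,0],[-0.1,0,0,0,0,0],[-0.2,0,0,0,0,0],[-0.35,0,0,0,0,0],[-0.35,0,0,0,0,0]]
  ]
}}

```text
clock: 6.4
ee_pos: [0.5206, -0.3379, 0.1255]
tcp_rot: [1.081, 1.278, -1.079]
wrist_force: [0.3, -0.9, -1.4]
gripper_width: 0.027
```

```bash
python3 w.py tee6; python3 w.py tee6s side; python3 -c "
import cv2;a=cv2.imread('pics/tee6s.png')[160:340,270:460];b=cv2.imread('pics/tee6.png')[170:330,160:350];cv2.imwrite('pics/tee6sc.png',cv2.hconcat([cv2.resize(a,(390,360)),cv2.resize(b,(410,360))]))
from station import telemetry;from h import *
s=telemetry.state();print(rel(s,[.5065,-.0728,.14]),turn(s,-.01)/(np.pi/4),s['gripper_width'],s['wrist_force'])"
```

```text
6.4 [ 0.52060094 -0.33785805  0.12547825] psi 0.17250726681152426 q [ 0.    0.55  0.71  1.73 -0.42  1.    1.04]
6.45 [ 0.52052809 -0.337285    0.12462325] psi 0.17294566973194989 q [ 0.    0.55  0.71  1.73 -0.42  1.    1.04]
[-0.0461  0.0812 -0.6542] [ 0.23354397  0.00210041 -0.00491643] 0.02713694730993245 [-0.86272023  0.50444705 -2.23860198]
```

View pics/tee6sc.png

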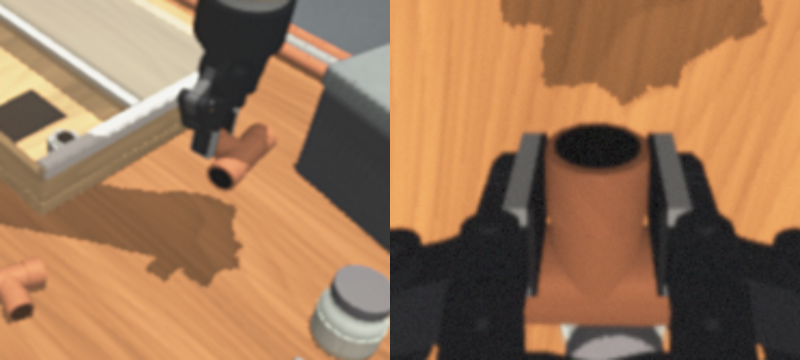

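The tee is held level, looking the same in the wrist view as before the lift. Moving it over the mat.

Request:
{"api": "play_rows", "payload": {
  "moves": [
    [[-0.02,0.081,-0.65,0.234,0,0],[-0.02,0.081,-0.65,0.234,0,0],[-0.02,0.081,-0.65,0.234,0,0],[-0.02,0.081,-0.65,0.234,0,0],[-0.02,0.081,-0.65,0.234,0,0],[-0.02,0.081,-0.65,0.234,0,0],[-0.02,0.081,-0.65,0.234,0,0],[-0.02,0.081,-0.65,0.234,0,0]]
  ]
}}

```text
clock: 7.3
ee_pos: [0.5051, -0.0746, 0.1268]
tcp_rot: [1.216, 1.205, -1.218]
wrist_force: [-0.1, -0.7, -1.8]
gripper_width: 0.0273
```

```bash
python3 w.py p1; python3 w.py p1s side;python3 w.py p1c scene; python3 -c "
import cv2
b=cv2.imread('pics/p1.png');cv2.imwrite('pics/p1b.png',cv2.resize(b,(768,576)))
a=cv2.imread('pics/p1s.png')[90:270,200:410];c=cv2.imread('pics/p1c.png')[150:330,180:390];cv2.imwrite('pics/p1sc.png',cv2.hconcat([cv2.resize(a,(400,343)),cv2.resize(c,(400,343))]))"
```

```text
7.3 [ 0.50507228 -0.07457761  0.12682451] psi -0.010406418238067776 q [-0.59  0.38  0.81  1.99 -0.35  0.91  0.4 ]
7.35 [ 0.50518457 -0.0754488   0.12703734] psi -0.012120953101119988 q [-0.59  0.38  0.81  1.99 -0.35  0.91  0.4 ]
7.4 [ 0.50527902 -0.07581576  0.12719788] psi -0.013081815121007812 q [-0.59  0.38  0.81  1.99 -0.35  0.91  0.4 ]
```

View pics/p1b.png

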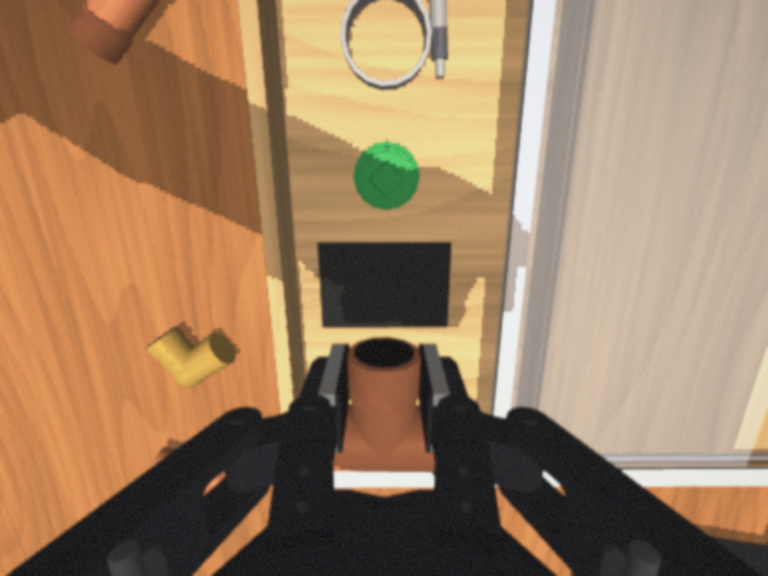

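View pics/p1sc.png

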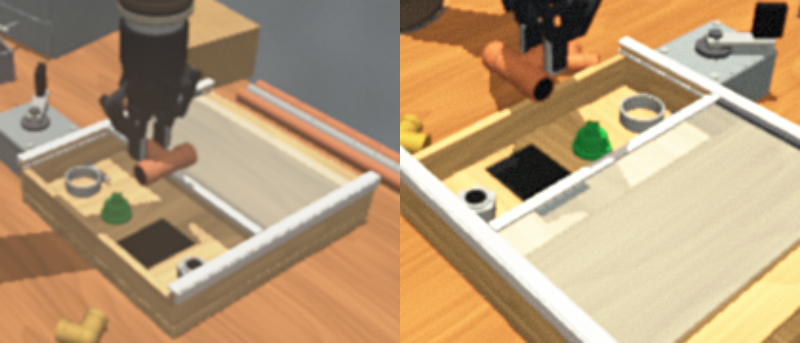

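Run:
```python
import pickle;from h import *
s,im=pickle.load(open('p1.pkl','rb'));c=cam(im,s)
h=cv2.cvtColor(im["color"],cv2.COLOR_RGB2HSV)
m=np.zeros((384,512),np.uint8);m[155:224,205:308]=(h[155:224,205:308,2]<90)*255
m[:, :205]=0
cs,_=cv2.findContours(m,cv2.RETR_EXTERNAL,cv2.CHAIN_APPROX_NONE);k=max(cs,key=cv2.contourArea);print(cv2.boundingRect(k))
r=cv2.minAreaRect((onz(c,k[:,0],.022)[:,:2]*1000).astype(np.float32));print("mat",r)
# panel front edge, rails: white edge line x px ~520/1.5
print("panel edge",onz(c,[(527/1.5,150/1.5),(497/1.5,400/1.5)],.0725))
for nm,p,z in (("plug",(387,175),.04),("clamp",(386,42),.03)): print(nm,onz(c,[(p[0]/1.5,p[1]/1.5)],z))
print(proj(c,[s["ee_pos"]-[0,.0164,0]]))
```

```text
(212, 162, 89, 56)
mat ((505.96478271484375, -86.68111419677734), (63.44538116455078, 93.85832214355469), 89.4241714477539)
panel edge [[ 0.58292877  0.00645065  0.0725    ]
 [ 0.57951426 -0.14962369  0.0725    ]]
plug [[ 0.50841699 -0.0076693   0.04      ]]
clamp [[0.50844932 0.06716672 0.03      ]]
[[255.27839316 243.09379954]]
```

```bash
python3 -c "
from station import telemetry;from h import *
s=telemetry.state();print(s['ee_pos']);print(rel(s,[.506,-.0718,.025]),rel(s,[.506,-.0718,.004]),turn(s,-.01)/(np.pi/4))"
```

```text
[ 0.50535665 -0.07586983  0.12731021]
[ 0.2558  0.0016 -0.0104] [ 0.3083  0.0016 -0.0104] [-0.00437208  0.0010493   0.00054609]
```

Request:
{"api": "play_rows", "payload": {
  "moves": [
    [[0.1,0.0016,-0.01,0,0,0],[0.2,0.0016,-0.01,0,0,0],[0.255,0.0016,-0.01,0,0,0],[0.275,0.0016,-0.01,0,0,0],[0.29,0.0016,-0.01,0,0,0],[0.3,0.0016,-0.01,0,0,0],[0.3,0.0016,-0.01,0,0,0],[0.3,0.0016,-0.01,0,0,0]]
  ]
}}

```text
clock: 8.25
ee_pos: [0.507, -0.07, 0.0084]
tcp_rot: [1.218, 1.203, -1.216]
wrist_force: [-0.6, -0.1, -2.0]
gripper_width: 0.0267
```

```bash
python3 w.py p2; python3 -c "
from station import telemetry;from h import *
s=telemetry.state();print(s['ee_pos'],s['wrist_force']);print(rel(s,[.506,-.0718,.002]))"; python3 w.py p2s side; python3 -c "
import cv2
a=cv2.imread('pics/p2s.png')[90:270,200:410];c=cv2.imread('pics/p2.png')[:,100:400];cv2.imwrite('pics/p2sc.png',cv2.hconcat([cv2.resize(a,(450,384)),cv2.resize(c,(300,384))]))"
```

```text
8.25 [ 0.50700177 -0.06999027  0.00837252] psi -0.010548856238708642 q [-0.45  0.57  0.65  2.08 -0.55  0.67  0.55]
[ 0.50703051 -0.06986424  0.0083778 ] [ 0.62325115 -0.40002602 -0.97840579]
[ 0.0159 -0.0025  0.0049]
8.3 [ 0.50703051 -0.06986424  0.0083778 ] psi -0.010354257975336654 q [-0.45  0.57  0.65  2.08 -0.55  0.67  0.55]
```

View pics/p2sc.png

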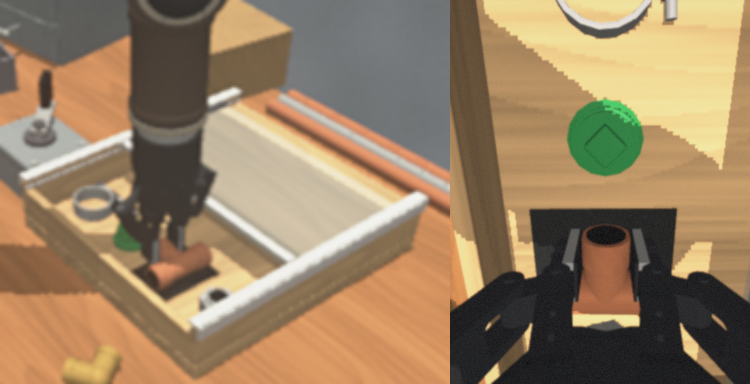

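Run:
```python
import pickle;from h import *
s,im=pickle.load(open('p2.pkl','rb'));c=cam(im,s)
print(onz(c,[(180,209.5),(327,209.5)],.022), s["ee_pos"])
```

```text
[[ 0.45936061 -0.05369842  0.022     ]
 [ 0.55307175 -0.05477038  0.022     ]] [ 0.50700177 -0.06999027  0.00837252]
```

Request:
{"api": "play_rows", "payload": {
  "moves": [
    [[0.006,-0.002,0.003,0,0,0],[0.01,-0.002,0.003,0,0,0],[0.013,-0.002,0.003,0,0,0],[0.016,-0.002,0.003,0,0,0],[0.016,-0.002,0.003,0,0,0],[0.016,-0.002,0.003,0,0,0]]
  ]
}}

```text
clock: 8.95
ee_pos: [0.5056, -0.071, 0.0017]
tcp_rot: [1.218, 1.205, -1.217]
wrist_force: [-2.5, 1.0, 8.9]
gripper_width: 0.0273
```

Contact felt (about 9 N up) at the expected height. Opening.

Request:
{"api": "play_rows", "payload": {
  "moves": [
    [[0,0,0,0,0,0],[0,0,0,0,0,0],[0,0,0,0,0,0],[0,0,0,0,0,0],[-0.01,0,0,0,0,0],[-0.03,0,0,0,0,0],[-0.08,0,0,0,0,0],[-0.18,0,0,0,0,0],[-0.3,0,0,0,0,0],[-0.3,0,0,0,0,0]]
  ],
  "hand": 52
}}

```text
clock: 9.95
ee_pos: [0.5089, -0.0723, 0.1268]
tcp_rot: [1.222, 1.198, -1.211]
wrist_force: [1.0, 0.3, 0.2]
gripper_width: 0.0444
```

```bash
python3 w.py p3
```

```text
9.95 [ 0.5089199  -0.07226281  0.1267935 ] psi -0.011573168344930138 q [-0.6   0.38  0.82  2.   -0.36  0.9   0.4 ]
```

View pics/p3.png

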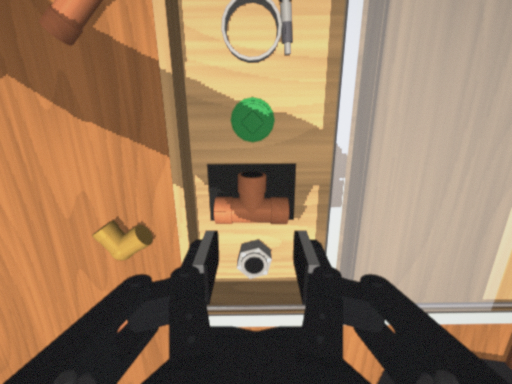

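```bash
python3 - <<'E'
import pickle;from h import *
s,im=pickle.load(open('p3.pkl','rb'));c=cam(im,s)
P=onz(c,[(252,223),(213.5,210),(289,210),(252,179)],.0365);print(P)
e=c[1];th=np.arctan2(abs(P[0,1]-e[1]),e[2]-.0365);print("run axis y",P[0,1]+.0145/np.cos(th),"x mid",P[1:3,0].mean(),"len",P[2,0]-P[1,0])
m=onz(c,[(208,163.5),(296,163.5)],.022);print("mat +y edge",m)
E
python3 - <<'E'
import pickle,cv2
s,d=pickle.load(open("d0.pkl","rb"))
im=d["scene"]["color"][125:225,310:410];cv2.imwrite("pics/cr.png",cv2.resize(im,(600,600),interpolation=cv2.INTER_CUBIC)[:,:,::-1])
E
```

```text
[[ 0.50588761 -0.1162772   0.0365    ]
 [ 0.46536645 -0.10045196  0.0365    ]
 [ 0.54541471 -0.10169892  0.0365    ]
 [ 0.50664817 -0.06684088  0.0365    ]]
run axis y -0.10016794404434459 x mid 0.5053905804381637 len 0.08004826539411042
mat +y edge [[ 0.46043215 -0.05343012  0.022     ]
 [ 0.55335574 -0.0546891   0.022     ]]
```

View pics/cr.png

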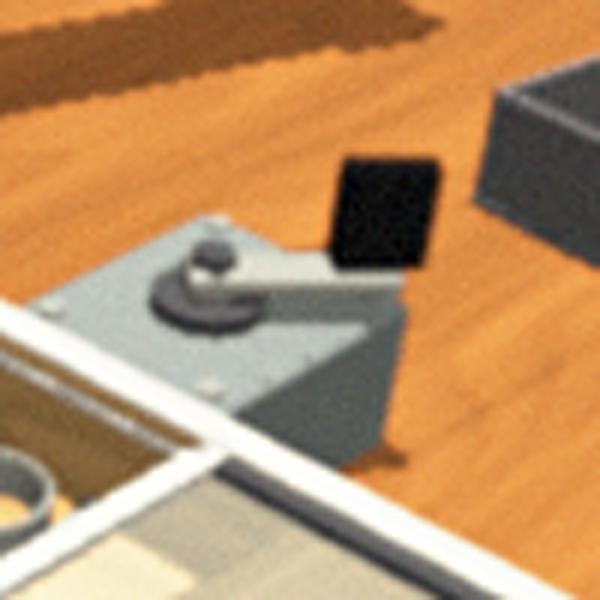

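Run:
```python
import pickle;from h import *
s,d=pickle.load(open("d0.pkl","rb"));a,b=cam(d["scene"]),cam(d["side"])
g,e=tri(a,(373.9,160.2),b,(220.8,131.5));print("grip",g,e, "onz",onz(a,[(373.9,160.2)],.108),onz(b,[(220.8,131.5)],.108))
A=np.array([.5088,.1898,.107]);print(np.linalg.norm((g-A)[:2]),np.arctan2(*(g-A)[1::-1]))
im=d["side"]["color"][110:190,180:260];cv2.imwrite("pics/cr2.png",cv2.resize(im,(640,640),interpolation=cv2.INTER_CUBIC)[:,:,::-1])
print(proj(a,[A]),proj(b,[A]))
```

```text
grip [0.54946258 0.23334638 0.10768498] 0.0003568350425004684 onz [[0.54962518 0.23317241 0.108     ]] [[0.54901799 0.23253659 0.108     ]]
0.05957963162902404 0.8196305747473103
[[346.72374533 160.31609126]] [[217.20660924 142.09331027]]
```

View pics/cr2.png

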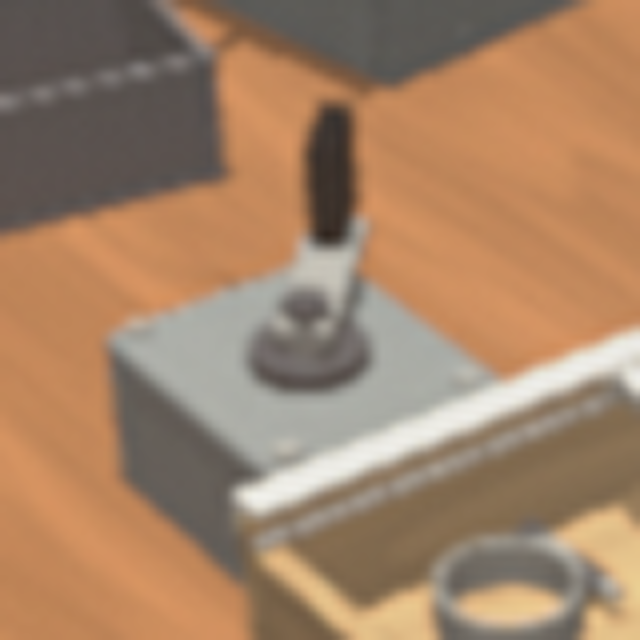

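The tee sits with its run at x 0.505 and its origin at y of about -0.088, on a mat centred at (0.506, -0.087). The crank grip triangulates to (0.5495, 0.2333, 0.108), at a radius of 59.6 mm (60 given), so the arm points at 0.82 rad and the crank angle is about 7.1 rad. Next I'll move above the grip with the jaws at psi = 2.39.

Request:
{"api": "play_rows", "payload": {
  "moves": [
    [[-0.12,0,0,0,0,0],[-0.2,0.1,-0.76,-0.98,0,0],[-0.2,0.1,-0.76,-0.98,0,0],[-0.2,0.1,-0.76,-0.98,0,0],[-0.2,0.1,-0.76,-0.98,0,0],[-0.2,0.1,-0.76,-0.98,0,0],[-0.2,0.1,-0.76,-0.98,0,0],[-0.2,0.1,-0.76,-0.98,0,0],[-0.2,0.1,-0.76,-0.98,0,0]]
  ]
}}

```text
clock: 10.9
ee_pos: [0.5479, 0.2345, 0.2]
tcp_rot: [0.63, 1.478, -0.633]
wrist_force: [-0.1, -0.9, -0.5]
gripper_width: 0.0443
```

Request:
{"api": "play_rows", "payload": {
  "moves": [
    [[0,0,0,-0.98,0,0],[0,0,0,-0.98,0,0],[0,0,0,-0.98,0,0],[0,0,0,-0.98,0,0],[0,0,0,-0.98,0,0],[0,0,0,-0.98,0,0]]
  ]
}}

```text
clock: 11.5
ee_pos: [0.5486, 0.2298, 0.2008]
tcp_rot: [0.033, 1.571, -0.034]
wrist_force: [-0.4, -0.3, 0.1]
gripper_width: 0.0444
```

```bash
python3 w.py k1; python3 -c "
from station import telemetry;from h import *
s=telemetry.state();print(rel(s,[.5495,.2333,.17]),turn(s,2.39)/(np.pi/4))"
```

```text
11.5 [0.54862678 0.22975615 0.20083534] psi 1.528467816832956 q [-0.8   0.38  0.43  1.7  -0.17  1.11  1.21]
[0.0772 0.0081 0.0017] [-1.10076638e+00 -1.20890179e-03  5.03476894e-04]
```

View pics/k1.png

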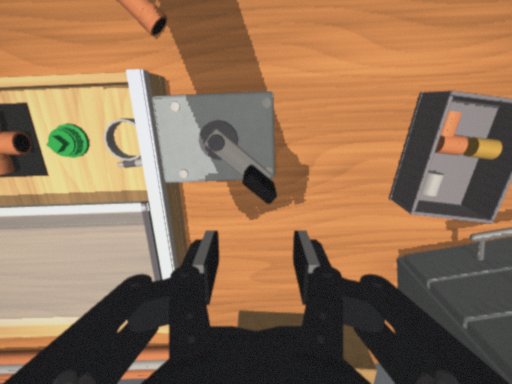

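Run:
```python
import pickle;from h import *
s,im=pickle.load(open('k1.pkl','rb'));c=cam(im,s)
v=cv2.resize(im["color"][110:220,190:300],None,fx=6,fy=6,interpolation=cv2.INTER_CUBIC)
v=np.clip(v.astype(float)*1.8,0,255).astype(np.uint8)
A=np.array([.5088,.1898,0])
for z,col in ((.107,(0,255,0)),(.09,(255,255,0))):
    q=proj(c,[A+[0,0,z]])[0];print(q);cv2.circle(v,tuple(int((a-b+.5)*6) for a,b in zip(q,(190,110))),4,col,-1)
g=np.array([.5495,.2333,0]);dd=np.array([np.cos(.82),np.sin(.82),0]);n=np.array([-dd[1],dd[0],0])
for z,col in ((.13,(255,0,0)),(.086,(0,255,255))):
  for i in (-1,1):
    for j in (-1,1):
      q=proj(c,[g+.018*i*dd+.007*j*n+[0,0,z]])[0];cv2.circle(v,tuple(int((a-b+.5)*6) for a,b in zip(q,(190,110))),3,col,-1)
cv2.imwrite("pics/k1z.png",v[:,:,::-1])
```

```text
[213.18841198 145.31316764]
[215.64367642 142.66406255]
```

View pics/k1z.png

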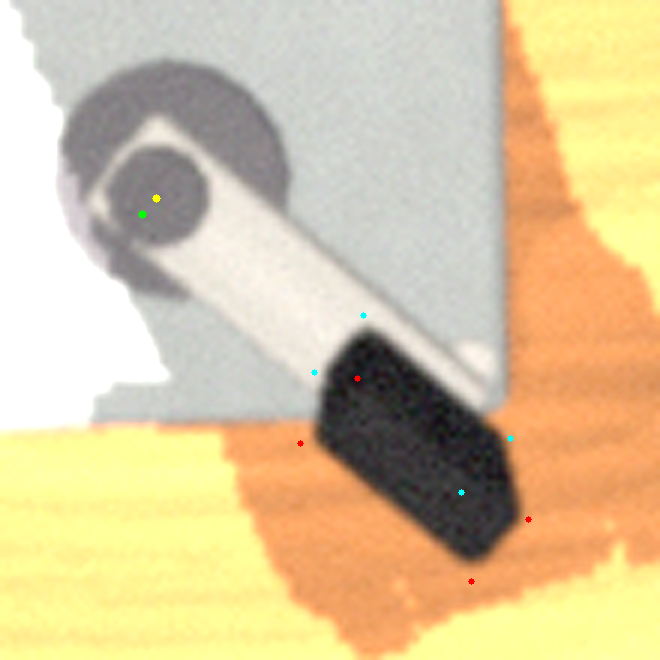

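The wrist view confirms the grip. The predicted corners of its top lie within about 1 px of the seen ones (centre at about (259,189)), and the direction agrees to 0.5°. Finishing the turn.

Request:
{"api": "play_rows", "payload": {
  "moves": [
    [[0,0,0,-1,0,0],[0,0,0,-1,0,0],[0,0,0,-1,0,0],[0,0,0,-1,0,0],[0,0,0,-1,0,0],[0,0,0,-1,0,0],[0,0,0,-1,0,0]]
  ]
}}

```text
clock: 12.25
ee_pos: [0.5487, 0.2311, 0.2009]
tcp_rot: [-0.578, 1.493, 0.577]
wrist_force: [-0.7, 0.2, 0.4]
gripper_width: 0.0448
```

```bash
python3 -c "
from station import telemetry;from h import *
s=telemetry.state();print(s['ee_pos'],s['q'].round(2));print(rel(s,[.5495,.2333,.12]),rel(s,[.5495,.2333,.077]),turn(s,2.39)/(np.pi/4))"
```

```text
[0.54871409 0.23112352 0.2009085 ] [-0.68  0.37  0.27  1.69 -0.11  1.1   1.93]
[0.2023 0.0027 0.0053] [0.3098 0.0027 0.0054] [-1.02529356e-01 -1.02610950e-03  9.65260766e-05]
```

Request:
{"api": "play_rows", "payload": {
  "moves": [
    [[0.1,0.0027,0.0053,-0.1,0,0],[0.18,0.0027,0.0053,-0.1,0,0],[0.23,0.0027,0.0053,-0.1,0,0],[0.27,0.0027,0.0053,-0.1,0,0],[0.3,0.0027,0.0053,-0.1,0,0],[0.3,0.0027,0.0053,-0.1,0,0],[0.3,0.0027,0.0053,-0.1,0,0]]
  ]
}}

```text
clock: 12.95
ee_pos: [0.5498, 0.2345, 0.0816]
tcp_rot: [-0.641, 1.474, 0.641]
wrist_force: [0.4, 0.5, 0.4]
gripper_width: 0.0442
```

```bash
python3 w.py k2;python3 w.py k2s side;python3 w.py k2c scene; python3 -c "
import cv2
a=cv2.imread('pics/k2s.png')[80:200,160:280];c=cv2.imread('pics/k2c.png')[90:210,310:430];b=cv2.imread('pics/k2.png')[130:330,155:355];cv2.imwrite('pics/k2sc.png',cv2.hconcat([cv2.resize(q,(266,266),interpolation=cv2.INTER_CUBIC) for q in (a,c,b)]))"
```

```text
12.95 [0.54984332 0.23449285 0.08155204] psi 2.3912011153069983 q [-0.65  0.5   0.23  1.8  -0.14  0.86  2.03]
13.0 [0.55014399 0.23478281 0.08201092] psi 2.3916919692660055 q [-0.65  0.5   0.23  1.8  -0.14  0.86  2.03]
13.05 [0.55030865 0.23485948 0.08223068] psi 2.3918559433962874 q [-0.65  0.5   0.23  1.8  -0.14  0.86  2.03]
```

View pics/k2sc.png

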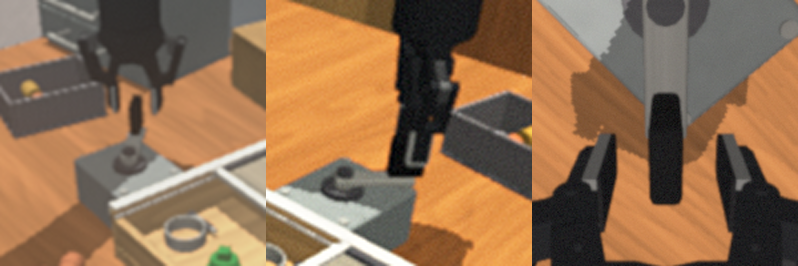

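Request:
{"api": "play_rows", "payload": {
  "moves": [
    [[0.015,0,0.002,0,0,0],[0.015,0,0.002,0,0,0],[0.015,0,0.002,0,0,0]]
  ]
}}

```text
clock: 13.4
ee_pos: [0.55, 0.2353, 0.0751]
tcp_rot: [-0.642, 1.474, 0.642]
wrist_force: [-0.8, 0.3, -0.5]
gripper_width: 0.0444
```

Request:
{"api": "play_rows", "payload": {
  "moves": [
    [[0,0,0,0,0,0],[0,0,0,0,0,0],[0,0,0,0,0,0],[0,0,0,0,0,0],[0,0,0,0,0,0]]
  ],
  "hand": 0,
  "squeeze": 40
}}

```text
clock: 13.9
ee_pos: [0.5504, 0.2352, 0.0754]
tcp_rot: [-0.642, 1.473, 0.642]
wrist_force: [0.8, -1.6, 2.0]
gripper_width: 0.0133
```

```bash
python3 w.py k3;python3 w.py k3c scene; python3 -c "
import cv2
c=cv2.imread('pics/k3c.png')[90:210,310:430];b=cv2.imread('pics/k3.png')[130:330,155:355];cv2.imwrite('pics/k3sc.png',cv2.hconcat([cv2.resize(q,(380,380),interpolation=cv2.INTER_CUBIC) for q in (c,b)]))"
```

```text
13.9 [0.55037553 0.23519072 0.07542333] psi 2.392933365322052 q [-0.65  0.51  0.22  1.8  -0.14  0.85  2.03]
13.95 [0.55035174 0.23514683 0.07539036] psi 2.392827579481099 q [-0.65  0.51  0.22  1.8  -0.14  0.85  2.03]
```

View pics/k3sc.png

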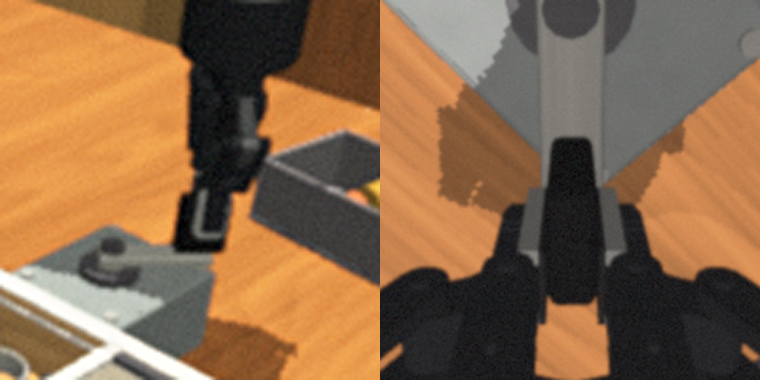

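Firm grip, opening 13.3 mm. The tool z axis points outward along the arm and tool y along the tangent. I'll make the first 45° clockwise arc on a 61 mm radius.

Request:
{"api": "play_rows", "payload": {
  "moves": [
    [[0,-0.0199,-0.0013,0.1667,0,0],[0,-0.0395,-0.0052,0.3333,0,0],[0,-0.0584,-0.0116,0.5,0,0],[0,-0.0763,-0.0204,0.6667,0,0],[0,-0.0928,-0.0315,0.8333,0,0],[0,-0.1078,-0.0447,1,0,0]]
  ]
}}

```text
clock: 14.6
ee_pos: [0.5705, 0.1919, 0.0754]
tcp_rot: [-0.025, 1.569, 0.024]
wrist_force: [2.1, -2.1, 1.6]
gripper_width: 0.0132
```

```bash
cat > k.py <<'E'
from station import telemetry;from h import *
s=telemetry.state();A=np.array([.5088,.1898]);v=s["ee_pos"][:2]-A;y=R.from_rotvec(s["tcp_rot"]).as_matrix()[:,1]
print(s["clock"],"r",np.linalg.norm(v),"ang",np.arctan2(v[1],v[0]),"psi-90",np.arctan2(y[1],y[0])-np.pi/2,"F",s["wrist_force"].round(1),"w",s["gripper_width"],"z",s["ee_pos"][2],"q",s["q"].round(2))
E
python3 k.py
```

```text
14.6 r 0.061749723748258545 ang 0.033491041854707526 psi-90 0.031290480641442686 F [ 2.1 -2.1  1.6] w 0.013236873436357668 z 0.07541306465322019 q [-0.72  0.53  0.43  1.8  -0.28  0.86  1.44]
```

Request:
{"api": "play_rows", "payload": {
  "moves": [
    [[0,-0.0199,-0.0013,0.1667,0,0],[0,-0.0395,-0.0052,0.3333,0,0],[0,-0.0584,-0.0116,0.5,0,0],[0,-0.0763,-0.0204,0.6667,0,0],[0,-0.0928,-0.0315,0.8333,0,0],[0,-0.1078,-0.0447,1,0,0]]
  ]
}}

```text
clock: 15.2
ee_pos: [0.5541, 0.147, 0.0754]
tcp_rot: [0.589, 1.487, -0.591]
wrist_force: [1.7, -4.5, 0.8]
gripper_width: 0.013
```

Request:
{"api": "play_rows", "payload": {
  "moves": [
    [[0,-0.0199,-0.0013,0.1667,0,0],[0,-0.0395,-0.0052,0.3333,0,0],[0,-0.0584,-0.0116,0.5,0,0],[0,-0.0763,-0.0204,0.6667,0,0],[0,-0.0928,-0.0315,0.8333,0,0],[0,-0.1078,-0.0447,1,0,0]]
  ]
}}

```text
clock: 15.8
ee_pos: [0.5106, 0.127, 0.0754]
tcp_rot: [1.186, 1.221, -1.188]
wrist_force: [-1.7, -6.7, 3.3]
gripper_width: 0.013
```

```bash
python3 k.py; python3 w.py k4 side; python3 w.py k4c scene;python3 -c "
import cv2
a=cv2.imread('pics/k4.png')[80:280,160:400];c=cv2.imread('pics/k4c.png')[90:330,170:458];cv2.imwrite('pics/k4sc.png',cv2.hconcat([cv2.resize(q,(384,320),interpolation=cv2.INTER_CUBIC) for q in (a,c)]))"
```

```text
15.8 r 0.06285380225946727 ang -1.5417118818895652 psi-90 -1.5412680205906442 F [-1.7 -6.7  3.3] w 0.012988438181579465 z 0.07538289772090905 q [-0.99  0.53  0.87  2.01 -0.54  0.85  0.22]
15.8 [0.51062781 0.12697278 0.0753829 ] psi 0.029528306204252498 q [-0.99  0.53  0.87  2.01 -0.54  0.85  0.22]
15.85 [0.5096154  0.12694591 0.07533114] psi 0.020997611918590394 q [-0.99  0.53  0.88  2.01 -0.54  0.85  0.21]
```

View pics/k4sc.png

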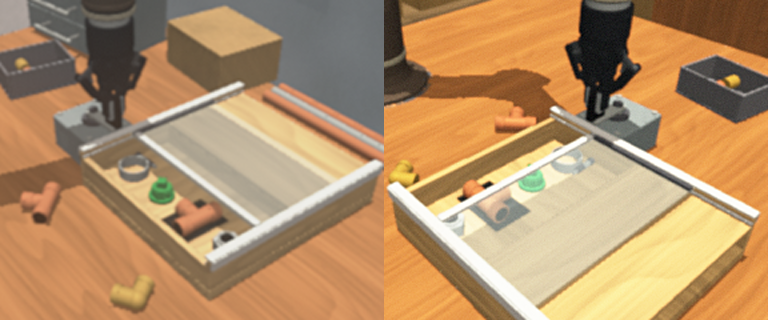

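The door is moving shut with the crank, and the tee is still on its mat. Continuing.

Request:
{"api": "play_rows", "payload": {
  "moves": [
    [[0,-0.0199,-0.0013,0.1667,0,0],[0,-0.0395,-0.0052,0.3333,0,0],[0,-0.0584,-0.0116,0.5,0,0],[0,-0.0763,-0.0204,0.6667,0,0],[0,-0.0928,-0.0315,0.8333,0,0],[0,-0.1078,-0.0447,1,0,0]]
  ]
}}

```text
clock: 16.5
ee_pos: [0.4657, 0.1437, 0.0754]
tcp_rot: [1.738, 0.75, -1.743]
wrist_force: [-4.2, -8.2, 7.3]
gripper_width: 0.0132
```

```bash
python3 k.py
```

```text
16.5 r 0.06311617612794242 ang -2.3228569206927188 psi-90 -2.32682406077015 F [-4.2 -8.2  7.3] w 0.013228664274078615 z 0.07535623136219281 q [-1.22  0.58  1.12  2.1  -0.68  0.89 -0.46]
```

Request:
{"api": "play_rows", "payload": {
  "moves": [
    [[0,-0.0199,-0.0013,0.1667,0,0],[0,-0.0395,-0.0052,0.3333,0,0],[0,-0.0584,-0.0116,0.5,0,0],[0,-0.0763,-0.0204,0.6667,0,0],[0,-0.0928,-0.0315,0.8333,0,0],[0,-0.1078,-0.0447,1,0,0]]
  ]
}}

```text
clock: 17.1
ee_pos: [0.4459, 0.1873, 0.0753]
tcp_rot: [2.203, 0.032, -2.209]
wrist_force: [-5.1, -5.5, 9.5]
gripper_width: 0.0132
```

```bash
python3 k.py
```

```text
17.1 r 0.06296303749433542 ang -3.1020701572984306 psi-90 -3.1117583452173374 F [-5.1 -5.5  9.5] w 0.013228763203163666 z 0.0753196361996036 q [-1.4   0.73  1.32  2.11 -0.86  1.02 -1.16]
```

Request:
{"api": "play_rows", "payload": {
  "moves": [
    [[0,0,0,0,0,0],[0,0,0,0,0,0],[0,0,0,0,0,0],[0,0,0,0,0,0],[-0.06,0,0,0,0,0],[-0.15,0,0,0,0,0],[-0.2,0,0,0,0,0],[-0.2,0,0,0,0,0]]
  ],
  "hand": 52
}}

```text
clock: 17.9
ee_pos: [0.4493, 0.1886, 0.1575]
tcp_rot: [2.208, 0.044, -2.201]
wrist_force: [0.2, 1.3, -0.6]
gripper_width: 0.0445
```

Request:
{"api": "play_rows", "payload": {
  "moves": [
    [[0,0,0,-1,0,0],[0,0,0,-1,0,0],[0,0,0,-1,0,0],[0,0,0,-1,0,0],[0,0,0,-1,0,0],[0,0,0,-1,0,0]]
  ]
}}

```text
clock: 18.5
ee_pos: [0.4471, 0.1884, 0.1547]
tcp_rot: [1.733, 0.761, -1.734]
wrist_force: [0.6, 0.5, -0.5]
gripper_width: 0.0447
```

Request:
{"api": "play_rows", "payload": {
  "moves": [
    [[0,0,0,-1,0,0],[0,0,0,-1,0,0],[0,0,0,-1,0,0],[0,0,0,-1,0,0],[0,0,0,-1,0,0],[0,0,0,-1,0,0]]
  ]
}}

```text
clock: 19.1
ee_pos: [0.4472, 0.1883, 0.1547]
tcp_rot: [1.181, 1.228, -1.182]
wrist_force: [-0.4, -0.0, 0.1]
gripper_width: 0.0442
```

Request:
{"api": "play_rows", "payload": {
  "moves": [
    [[0,0,0,-1,0,0],[0,0,0,-1,0,0],[0,0,0,-1,0,0],[0,0,0,-1,0,0],[0,0,0,-1,0,0],[0,0,0,-1,0,0]]
  ]
}}

```text
clock: 19.7
ee_pos: [0.4472, 0.1882, 0.1547]
tcp_rot: [0.585, 1.491, -0.586]
wrist_force: [0.0, 0.1, 0.6]
gripper_width: 0.0443
```

Request:
{"api": "play_rows", "payload": {
  "moves": [
    [[0,0,0,-1,0,0],[0,0,0,-1,0,0],[0,0,0,-1,0,0],[0,0,0,-1,0,0],[0,0,0,-1,0,0],[0,0,0,-1,0,0],[0,0,0,-1,0,0]]
  ]
}}

```text
clock: 20.4
ee_pos: [0.4473, 0.1881, 0.1546]
tcp_rot: [-0.026, 1.572, 0.025]
wrist_force: [0.1, -0.4, -0.0]
gripper_width: 0.0443
```

```bash
python3 k.py; python3 w.py k5;python3 w.py k5s side;python3 w.py k5c scene
```

```text
20.4 r 0.06153857204113759 ang -3.1145731825194067 psi-90 0.03253146544051888 F [ 0.1 -0.4 -0. ] w 0.04430521517894257 z 0.1545919347467635 q [-1.02  0.25  0.62  2.01 -0.18  0.93  1.3 ]
20.4 [0.44728389 0.18813746 0.15459193] psi 1.6033277922354154 q [-1.02  0.25  0.62  2.01 -0.18  0.93  1.3 ]
20.45 [0.44735236 0.18815341 0.15466673] psi 1.6026607341477574 q [-1.02  0.25  0.63  2.01 -0.18  0.93  1.3 ]
20.5 [0.44740617 0.18819776 0.15475572] psi 1.6031451692480392 q [-1.02  0.25  0.63  2.01 -0.18  0.93  1.3 ]
```

View pics/k5.png

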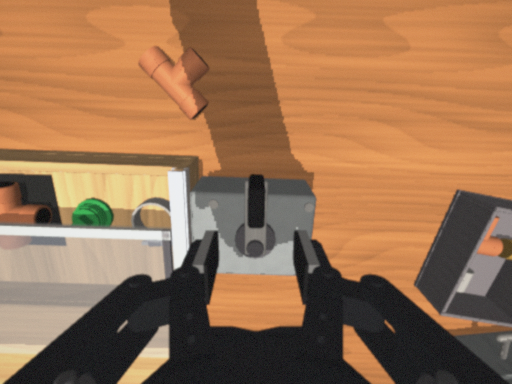

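View pics/k5s.png

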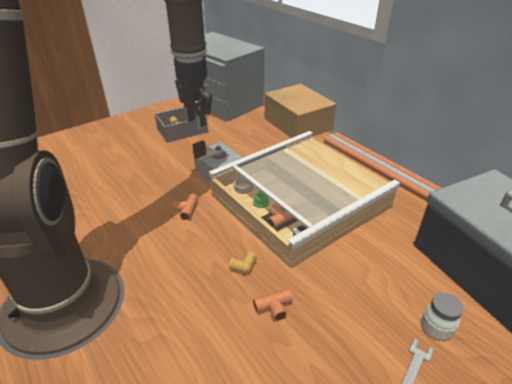

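Run:
```python
import pickle;from h import *
s,im=pickle.load(open('k5.pkl','rb'));c=cam(im,s)
v=cv2.resize(im["color"][165:275,205:315],None,fx=6,fy=6,interpolation=cv2.INTER_CUBIC);v=np.clip(v.astype(float)*2,0,255).astype(np.uint8)
g=s["ee_pos"]
for z,col in ((.13,(255,0,0)),):
  for i in (-1,0,1):
    for j in (-1,0,1):
      q=proj(c,[[g[0]+.018*i,g[1]+.007*j,z]])[0];cv2.circle(v,tuple(int((a-b+.5)*6) for a,b in zip(q,(205,165))),3,col,-1)
cv2.imwrite("pics/k5z.png",v[:,:,::-1])
```

```text
(no output)
```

View pics/k5z.png

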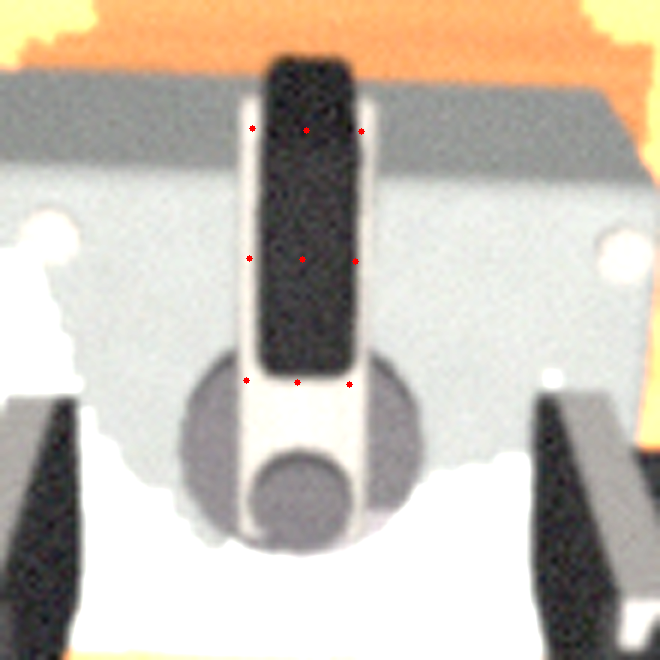

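The grip's top is centred under the TCP to within about 1 mm. Descending and regripping.

Request:
{"api": "play_rows", "payload": {
  "moves": [
    [[0.08,0.001,0,0,0,0],[0.14,0.001,0,0,0,0],[0.17,0.001,0,0,0,0],[0.198,0.001,0,0,0,0],[0.198,0.001,0,0,0,0],[0.198,0.001,0,0,0,0]]
  ]
}}

```text
clock: 21.15
ee_pos: [0.448, 0.1889, 0.0764]
tcp_rot: [-0.028, 1.57, 0.028]
wrist_force: [0.4, 0.8, 0.2]
gripper_width: 0.0441
```

Request:
{"api": "play_rows", "payload": {
  "moves": [
    [[0,0,0,0,0,0],[0,0,0,0,0,0],[0,0,0,0,0,0],[0,0,0,0,0,0],[0,0,0,0,0,0]]
  ],
  "hand": 0
}}

```text
clock: 21.65
ee_pos: [0.4481, 0.1884, 0.0768]
tcp_rot: [-0.027, 1.57, 0.028]
wrist_force: [-1.1, -2.5, 5.4]
gripper_width: 0.0132
```

```bash
python3 k.py
```

```text
21.65 r 0.060751314187005925 ang -3.1182184914858513 psi-90 0.03504884680535514 F [-1.1 -2.5  5.4] w 0.013226958467005421 z 0.07681820644262724 q [-0.96  0.37  0.57  2.09 -0.29  0.76  1.4 ]
```

Request:
{"api": "play_rows", "payload": {
  "moves": [
    [[0,0.0199,0.0013,0.1667,0,0],[0,0.0395,0.0052,0.3333,0,0],[0,0.0584,0.0116,0.5,0,0],[0,0.0763,0.0204,0.6667,0,0],[0,0.0928,0.0315,0.8333,0,0],[0,0.1078,0.0447,1,0,0]]
  ]
}}

```text
clock: 22.25
ee_pos: [0.4648, 0.2309, 0.0769]
tcp_rot: [0.59, 1.487, -0.591]
wrist_force: [0.7, -8.7, 5.1]
gripper_width: 0.013
```

Request:
{"api": "play_rows", "payload": {
  "moves": [
    [[0,0.0199,0.0013,0.1667,0,0],[0,0.0395,0.0052,0.3333,0,0],[0,0.0584,0.0116,0.5,0,0],[0,0.0763,0.0204,0.6667,0,0],[0,0.0928,0.0315,0.8333,0,0],[0,0.1078,0.0447,1,0,0]]
  ]
}}

```text
clock: 22.85
ee_pos: [0.5067, 0.2494, 0.0769]
tcp_rot: [1.186, 1.222, -1.189]
wrist_force: [-3.3, -9.0, 7.0]
gripper_width: 0.0133
```

```bash
python3 k.py
```

```text
22.85 r 0.059624642438531356 ang 1.605272763549168 psi-90 -1.5411149219091378 F [-3.3 -9.   7. ] w 0.013335058286982249 z 0.07685467592487705 q [-1.21  0.63  0.94  1.91 -0.63  0.93  0.07]
```

Request:
{"api": "play_rows", "payload": {
  "moves": [
    [[0,0.0199,0.0013,0.1667,0,0],[0,0.0395,0.0052,0.3333,0,0],[0,0.0584,0.0116,0.5,0,0],[0,0.0763,0.0204,0.6667,0,0],[0,0.0928,0.0315,0.8333,0,0],[0,0.1078,0.0447,1,0,0]]
  ]
}}

```text
clock: 23.45
ee_pos: [0.5495, 0.233, 0.0769]
tcp_rot: [1.737, 0.751, -1.742]
wrist_force: [-7.0, -8.8, 9.8]
gripper_width: 0.0131
```

```bash
python3 k.py
```

```text
23.45 r 0.05933196106439704 ang 0.8157301566086917 psi-90 -2.3258756517844663 F [-7.  -8.8  9.8] w 0.013126714152732803 z 0.07685250772607614 q [-1.2   0.78  1.11  1.84 -0.8   1.06 -0.53]
```

Request:
{"api": "play_rows", "payload": {
  "moves": [
    [[0,0.0199,0.0013,0.1667,0,0],[0,0.0395,0.0052,0.3333,0,0],[0,0.0584,0.0116,0.5,0,0],[0,0.0763,0.0204,0.6667,0,0],[0,0.0928,0.0315,0.8333,0,0],[0,0.0928,0.0315,0.8333,0,0]]
  ]
}}

```text
clock: 24.05
ee_pos: [0.5676, 0.1987, 0.0768]
tcp_rot: [2.134, 0.171, -2.14]
wrist_force: [-8.2, -4.7, 11.2]
gripper_width: 0.0131
```

```bash
python3 k.py
```

```text
24.05 r 0.05949926233005636 ang 0.1495788750474716 psi-90 -2.9808170437721153 F [-8.2 -4.7 11.2] w 0.0131239331801394 z 0.07682557010300142 q [-1.18  0.88  1.24  1.83 -0.92  1.16 -1.03]
```

Request:
{"api": "play_rows", "payload": {
  "moves": [
    [[0,0.008,0.0002,0.067,0,0],[0,0.0159,0.0008,0.133,0,0],[0,0.0159,0.0008,0.133,0,0]]
  ]
}}

```text
clock: 24.35
ee_pos: [0.5683, 0.1929, 0.0769]
tcp_rot: [2.188, 0.065, -2.193]
wrist_force: [-7.9, -4.9, 10.0]
gripper_width: 0.0131
```

```bash
python3 k.py
```

```text
24.35 r 0.059541985512504836 ang 0.05221954286402152 psi-90 -3.0812641993326055 F [-7.9 -4.9 10. ] w 0.013059059095331942 z 0.07685791661217099 q [-1.18  0.89  1.25  1.83 -0.93  1.17 -1.11]
```

Request:
{"api": "play_rows", "payload": {
  "moves": [
    [[0,0.004,0.0001,0.033,0,0],[0,0.009,0.0003,0.075,0,0],[0,0.009,0.0003,0.075,0,0]]
  ]
}}

```text
clock: 24.65
ee_pos: [0.5684, 0.1896, 0.0769]
tcp_rot: [2.217, 0.002, -2.222]
wrist_force: [-6.6, -5.2, 8.9]
gripper_width: 0.0128
```

```bash
python3 k.py; python3 w.py k6s side; python3 w.py k6c scene; python3 -c "
import cv2
a=cv2.imread('pics/k6s.png')[80:280,160:400];c=cv2.imread('pics/k6c.png')[90:330,170:458];cv2.imwrite('pics/k6sc.png',cv2.hconcat([cv2.resize(q,(396,330),interpolation=cv2.INTER_CUBIC) for q in (a,c)]))"
```

```text
24.65 r 0.05956383810294293 ang -0.0035245230959293538 psi-90 -3.139054324280482 F [-6.6 -5.2  8.9] w 0.01284210513804883 z 0.07685055296901977 q [-1.17  0.89  1.26  1.83 -0.94  1.17 -1.15]
24.65 [0.56836347 0.18959007 0.07685055] psi -1.5682579974855853 q [-1.17  0.89  1.26  1.83 -0.94  1.17 -1.15]
24.7 [0.56839458 0.18960535 0.07685187] psi -1.5675837104961285 q [-1.17  0.89  1.26  1.83 -0.94  1.17 -1.15]
```

View pics/k6sc.png

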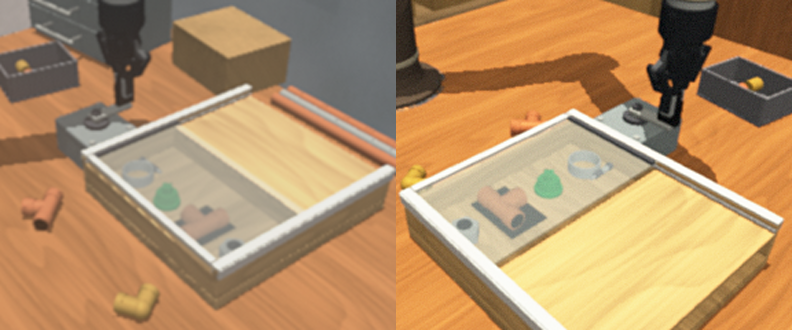

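Request:
{"api": "play_rows", "payload": {
  "moves": [
    [[0,0.005,0,0.04,0,0],[0,0.005,0,0.04,0,0]]
  ]
}}

```text
clock: 24.95
ee_pos: [0.5686, 0.189, 0.0769]
tcp_rot: [-2.205, 0.029, 2.21]
wrist_force: [-6.6, -2.2, 9.5]
gripper_width: 0.0133
```

```bash
python3 k.py
```

```text
24.95 r 0.05975622496618956 ang -0.01360338226354124 psi-90 -3.1685626824573188 F [-6.6 -2.2  9.5] w 0.013314866943913707 z 0.07687303991171054 q [-1.17  0.9   1.27  1.83 -0.94  1.17 -1.18]
```

The hand stopped short of its target (0.6 mm of 2 mm), so the stop has been reached. Letting go and lifting clear.

Request:
{"api": "play_rows", "payload": {
  "moves": [
    [[0,0,0,0,0,0],[0,0,0,0,0,0],[0,0,0,0,0,0],[0,0,0,0,0,0],[-0.06,0,0,0,0,0],[-0.15,0,0,0,0,0],[-0.25,0,0,0,0,0],[-0.3,0,0,0,0,0],[-0.3,0,0,0,0,0],[-0.3,0,0,0,0,0]]
  ],
  "hand": 52
}}

```text
clock: 25.95
ee_pos: [0.5695, 0.1896, 0.1958]
tcp_rot: [-2.207, 0.029, 2.207]
wrist_force: [-0.6, -0.3, -0.3]
gripper_width: 0.0445
```

```bash
python3 k.py; python3 w.py f1; python3 w.py f1s side; python3 w.py f1c scene; python3 -c "
import cv2
a=cv2.imread('pics/f1s.png')[80:280,160:400];c=cv2.imread('pics/f1c.png')[90:330,170:458];cv2.imwrite('pics/f1sc.png',cv2.hconcat([cv2.resize(q,(396,330),interpolation=cv2.INTER_CUBIC) for q in (a,c)]))"
```

```text
25.95 r 0.0606792701513607 ang -0.0035146961450591902 psi-90 -3.1684448445414954 F [-0.6 -0.3 -0.3] w 0.04453875698922659 z 0.1957999109956364 q [-1.23  0.77  1.38  1.72 -0.78  1.33 -1.29]
25.95 [0.5694789  0.18958673 0.19579991] psi -1.5976485177465989 q [-1.23  0.77  1.38  1.72 -0.78  1.33 -1.29]
26.0 [0.56905337 0.18956108 0.19506998] psi -1.597777704149699 q [-1.23  0.77  1.38  1.72 -0.78  1.33 -1.29]
26.05 [0.56891245 0.1894732  0.19476821] psi -1.597891939072725 q [-1.23  0.77  1.38  1.72 -0.78  1.33 -1.29]
```

View pics/f1sc.png

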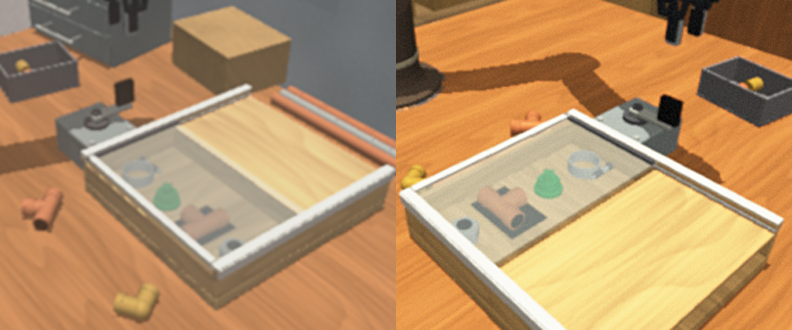

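View pics/f1.png

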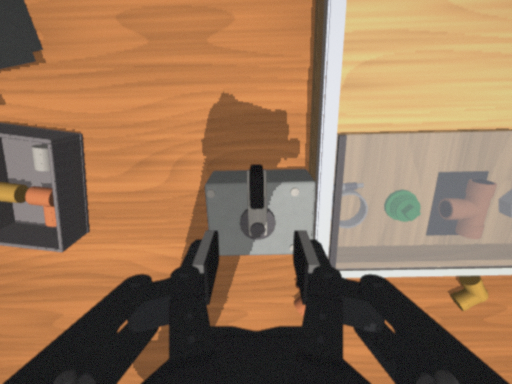

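The final views show the crank arm along the locker's +x, the door over the whole row with its white front edge at the front wall, and the tee on its mat with the other fittings in place. The hand is clear. Handing in.

```bash
python3 -c "
from station import sign_off,telemetry
print(sign_off(), telemetry.state()['clock'])"
```

```text
the job is handed in; nothing more can be done
the job is handed in; nothing more can be done
```

The tee is back flat on its mat, the door is cranked shut, and the job was handed in at about 26 s of the 72 s allowed. The sign-off gives no verdict.

**Tee:** I took the tee farthest to the right by its branch collar and lowered it onto the mat until I felt contact (about 9 N), then released it. Afterwards its centre measured (0.505, -0.088) against the mat's (0.506, -0.087), with the run along the long side.

**Door:** I turned the crank clockwise in two grips until the hand stopped short of its target, then opened the jaws and lifted clear. The arm read about 0.01 rad from its stop. The last pictures show the door over the whole row, and the clamp, plug and nut where they were, judged by eye.

**Checks that failed or disagreed:**
- **First grasp:** it closed above the branch without touching it. The pictures showed the fingertips about 20 mm behind the stated TCP, so I worked lower from then on.
- **Start angle of the crank:** the grip's position gave 7.1 rad and the door's edge 7.4. I used 7.1, and the stop came where that predicted.

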